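# Return the plug gauges to their storage cradles

### The job

Measuring is done: put the four plug gauges from the aluminium bench rack back on the storage rail, each settled level in both notches of the cradle of its own handle colour, middle of the handle over the middle of the cradle, with its red-ringed NO-GO end at the cradle's red-strip end. Set them down without dropping them, let go of all four, and leave the setting ring and the rinse bottle where they stand.

Things in the scene. Friction and masses are not known exactly. Their poses are not given: they have to be found in the camera images.
- gauge_blue: Plug gauge: blue round handle, 18 mm diameter, 92 long; steel plugs of 14 mm diameter at both ends: 22 mm long (GO), 12 mm long (NO-GO, by the red ring). 80 to 130 g. Origin on the axis between handle and NO-GO plug; x along the axis out of the NO-GO end: handle middle (grip here) at x = -46 mm. Starts level, axis 54 mm above the table; row pitch 66 mm, all the same way round.
- gauge_yellow: Plug gauge: yellow round handle, 18 mm diameter, 92 long; steel plugs of 12 mm diameter at both ends: 22 mm long (GO), 12 mm long (NO-GO, by the red ring). 80 to 130 g. Origin on the axis between handle and NO-GO plug; x along the axis out of the NO-GO end: handle middle (grip here) at x = -46 mm. Starts level, axis 54 mm above the table; row pitch 66 mm, all the same way round.
- gauge_green: Plug gauge: green round handle, 18 mm diameter, 92 long; steel plugs of 10 mm diameter at both ends: 22 mm long (GO), 12 mm long (NO-GO, by the red ring). 80 to 130 g. Origin on the axis between handle and NO-GO plug; x along the axis out of the NO-GO end: handle middle (grip here) at x = -46 mm. Starts level, axis 54 mm above the table; row pitch 66 mm, all the same way round.
- gauge_black: Plug gauge: black round handle, 18 mm diameter, 92 long; steel plugs of 8 mm diameter at both ends: 22 mm long (GO), 12 mm long (NO-GO, by the red ring). 80 to 130 g. Origin on the axis between handle and NO-GO plug; x along the axis out of the NO-GO end: handle middle (grip here) at x = -46 mm. Starts level, axis 54 mm above the table; row pitch 66 mm, all the same way round.
- cradle_blue: Blue cradle fixed on the storage rail, 90 (x) by 62 mm, 66 mm pitch. Origin: centre of underside, 12 mm above table; z up. Base 6 mm; comb plates across x = +-30 mm, 6 mm thick, 50 mm high, each with a 90-degree V notch 41 mm wide, 21 deep at y = 0. Seated handle: axis along x, 42 mm above origin, middle at x = 0, NO-GO end to +x (red strip). Bench rack: same combs.
- cradle_yellow: Yellow cradle fixed on the storage rail, 90 (x) by 62 mm, 66 mm pitch. Origin: centre of underside, 12 mm above table; z up. Base 6 mm; comb plates across x = +-30 mm, 6 mm thick, 50 mm high, each with a 90-degree V notch 41 mm wide, 21 deep at y = 0. Seated handle: axis along x, 42 mm above origin, middle at x = 0, NO-GO end to +x (red strip). Bench rack: same combs.
- cradle_green: Green cradle fixed on the storage rail, 90 (x) by 62 mm, 66 mm pitch. Origin: centre of underside, 12 mm above table; z up. Base 6 mm; comb plates across x = +-30 mm, 6 mm thick, 50 mm high, each with a 90-degree V notch 41 mm wide, 21 deep at y = 0. Seated handle: axis along x, 42 mm above origin, middle at x = 0, NO-GO end to +x (red strip). Bench rack: same combs.
- cradle_black: Black cradle fixed on the storage rail, 90 (x) by 62 mm, 66 mm pitch. Origin: centre of underside, 12 mm above table; z up. Base 6 mm; comb plates across x = +-30 mm, 6 mm thick, 50 mm high, each with a 90-degree V notch 41 mm wide, 21 deep at y = 0. Seated handle: axis along x, 42 mm above origin, middle at x = 0, NO-GO end to +x (red strip). Bench rack: same combs.
- setting_ring: Bystander: loose steel setting ring, 50 mm in diameter, 24 mm bore, 18 mm high, lying on the table between the two racks. Origin at the centre of its underside.
- rinse_bottle: Bystander: loose white plastic squeeze bottle with red cap and nozzle, 50 mm in diameter, 150 mm high, standing behind the racks. Origin at the centre of its underside.
Mind the look-alikes: they are no part of the job. There is more than one size of the gauge_yellow; the one meant has the size given above.

How it is judged:
By the outcome, as a careful person would: the job done as asked, in the order asked, and still so for the second after the job is handed in, with the robot touching nothing.
It also fails if it takes over 99 s, if anything falls off the work surface, if the arm or the gripper's body presses on something with over 40 N, if the wrist force passes 120 N, or if a joint passes its speed limit or range.

### The arm

A 6-joint arm with a two-finger parallel gripper is mounted at the origin on the work surface. World frame = base frame: x ahead of the robot, y to its left, z up, the work surface at z = 0. Lengths are in m, angles in rad, forces in N, time in s.
With the tool pointing down it reaches from about 0.35 to 0.85 m from the base axis. Payload 8.1 kg.
Tool frame: the origin (TCP) lies at the very end of the fingers, on their centre line; the grasp point (between the pads) lies 19 mm behind it; z points along the fingers, x is the direction in which the jaws open and shut, and the axes are right-handed (so a half turn about z gives the same grasp; the last joint's range is limited). The gripper opens to 93 mm and grips with 3 to 60 N. Pads are 15 mm wide; open, the fingers measure 128 mm over their backs; the gripper's body (75 mm by 188 mm) begins 65 mm behind the grasp point.
Start: joints at [1.067, 0.13, 1.488, -0, 1.523, -0.085], TCP at [0.244, 0.548, 0.219] pointing down, gripper open.
Joint ranges: [-2.96, 2.96], [-0.89, 2.26], [0.02, 2.5], [-1.34, 4.48], [0, 2.73], [-2.66, 2.66]. Speed limits (rad/s): [2.39, 2.39, 2.79, 3.14, 3.14, 3.14].

### API

Orientations are given as a unit quaternion [w, x, y, z].
In Python, from cell import manip gives the robot as it stands.
- The arm moves only by the tool play_rows, never from a script. Its argument "plan" is a list of rows, each an object with "angular": the turn, a rotation vector about the world's x, y, z in units of 8 degrees (1.0 is 8 degrees), a list of three; "slide": the shift along the world's x, y, z in units of 30 mm (1.0 is 30 mm), a list of three; "fingers": the finger opening in mm, from 0 to 93. A call has 1 to 10 rows; each row is the pose to reach, as a shift and turn from the pose commanded when the call began; what a row does not reach only later rows make up. A row lasts 1/10 s, in which the tool goes at most 50 mm and 8.59 degrees, less where a joint would pass 70% of its speed; a pose out of reach is approached as far as the arm can. A call with a gripper value outside its range is refused whole. The fingers move at their own pace and stop on an object; the grip force is fixed at half the most. Time passes only in rows, so rows that repeat a pose let the fingers close. It gives the time, the measured TCP pose, the force and the opening at its end, in the units of the state.
- manip.get_obs(): the state, without advancing time (a new reading comes with each control period).
- manip.read_camera(name): name is "scene" or "side" or "wrist"; returns the picture (384x512x3 uint8, red, green, blue); there is no depth.
- manip.calibration(name): a dict with "camera_matrix" (3x3 intrinsics, pixels), "origin" and "rotation" of the camera in the world. Camera axes: x right, y up, looking along -z (the intrinsics and any distortion apply to the point x, -y, -z); pixel columns grow to the right and rows downward; lengths in m; the calibration is good to about 2 mm. A picture is of the moment at which its call begins: read the wrist's pose just before it. calibration takes no time and is no camera call; for the wrist camera it gives the pose at the moment of the call.
- manip.job_done(): hands the job in, once; it reports no verdict.
Trained networks look in the newest picture that a camera, given by its name, has taken for a name from the list of things; names that differ only in an ending like _2 or _b are one class to them, and where a whole thing is asked for, a point or a joint stands for the part that bears it (a point fixed in the world has none). Each returns a list of dicts, best first, with "conf" (0 to 1); they miss things now and then, are a little off and sometimes report something else, mostly with a low value. They report only what shows in the picture. A call takes as long as a camera call. They do not tell look-alikes from the thing itself.
- manip.look_for(camera, target): "pixel" ([row, column] in pixels, amid what is visible of it).
The state is a dict: "t": time; "qpos": joint angles; "joint_velocities": joint speeds; "joint_efforts": joint torques, N m; "tcp_pos": TCP position; "tool_rot": TCP orientation; "ft_force": force on the tool from outside, world axes, zero at the start; "moment": the same for the moment, N m; "gripper_width": finger opening in m.
Only numpy, scipy, OpenCV 4.12 (cv2) and the standard library are available. Lean on these libraries where they do the work, as an engineer would, in place of code of your own. Each camera call takes 0.05 s, during which the arm holds its last target.

## Working session

There is one attempt and no reset: what is moved stays moved. The work goes in short steps, Python scripts to look and compute and a tool call to move; the robot and the scene stay as the last step left them, time stands still between calls to the robot, and variables do not carry over. Pictures are saved under pics/ and viewed, and the job is handed in when it is done.

Besides the shell and the picture viewer there is one more tool, called as name([rows], argument=value, ...), one row to a line, values as JSON. play_rows: Moves the arm, as the interface text tells. Its arguments: {"type":"object","properties":{"plan":{"type":"array"}},"required":["plan"]}

```bash
ls; mkdir -p pics; cat > h.py <<'E'
from cell import manip
import numpy as np, cv2
def snap(c,n):
    im=manip.read_camera(c); cv2.imwrite('pics/%s.png'%n,cv2.cvtColor(im,cv2.COLOR_RGB2BGR)); return im
E
python3 - <<'E'
from h import *
o=manip.get_obs(); print(o)
for c in ['scene','side','wrist']:
    k=manip.calibration(c); snap(c,c+'0'); print(c,k)
E
```

```text
pics
{'t': 0.0, 'qpos': array([ 1.06662311e+00,  1.31123899e-01,  1.48927168e+00, -1.89404380e-05,
        1.52300131e+00, -8.54040821e-02]), 'joint_velocities': array([-0.00042109, -0.00047437, -0.00191897,  0.0004957 ,  0.00161553,
        0.00068027]), 'joint_efforts': array([ 1.22426547e-03, -5.59841359e+01, -4.91762710e+01,  7.66756595e-02,
        3.52912315e-02, -1.75573341e-04]), 'tcp_pos': array([0.24369551, 0.54766153, 0.21761389]), 'tool_rot': array([ 4.33386449e-04,  8.38640050e-01,  5.44685279e-01, -7.91248999e-04]), 'ft_force': array([-0.32762682,  0.3158009 ,  0.0364545 ]), 'moment': array([ 0.01775089, -0.01595051,  0.02433019]), 'gripper_width': 0.09265625510298289}
scene {'camera_matrix': array([[374.1587815 ,   0.        , 252.50826824],
       [  0.        , 374.1587815 , 185.55715487],
       [  0.        ,   0.        ,   1.        ]]), 'origin': array([ 0.82005624, -0.20478737,  0.71854574]), 'rotation': array([0.88642236, 0.25521131, 0.1141254 , 0.3689146 ])}
side {'camera_matrix': array([[381.88263543,   0.        , 254.96016639],
       [  0.        , 381.88263543, 195.93768331],
       [  0.        ,   0.        ,   1.        ]]), 'origin': array([0.45107475, 0.678032  , 0.59381351]), 'rotation': array([-0.05711689, -0.01857374,  0.41649867,  0.90715023])}
wrist {'camera_matrix': array([[309.6211516 ,   0.        , 253.53204493],
       [  0.        , 309.6211516 , 194.75702072],
       [  0.        ,   0.        ,   1.        ]]), 'origin': array([0.17431054, 0.57819913, 0.38396036]), 'rotation': array([ 0.83055159, -0.11640133, -0.0746104 ,  0.53950725])}
```

View pics/scene0.png

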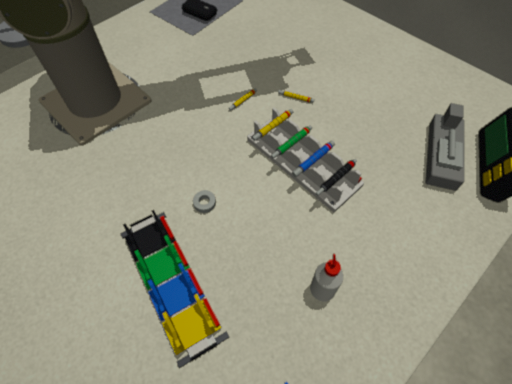

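View pics/side0.png

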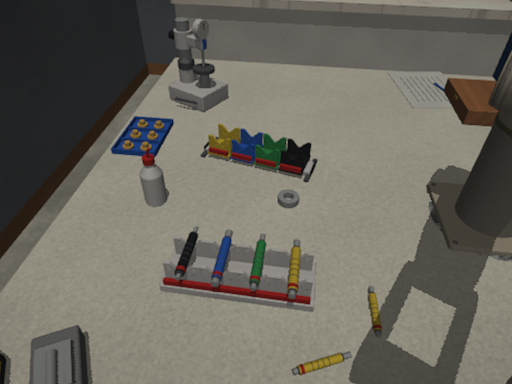

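View pics/wrist0.png

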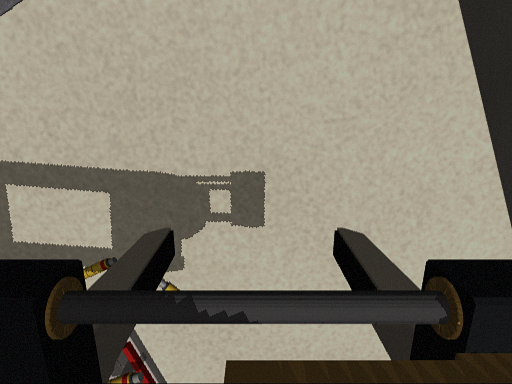

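```bash
python3 - <<'E'
from h import *
a=cv2.imread('pics/side0.png')[220:310,150:330]; cv2.imwrite('pics/side0z.png',cv2.resize(a,None,fx=4.4,fy=4.4,interpolation=2))
a=cv2.imread('pics/scene0.png')[95:215,240:370]; cv2.imwrite('pics/scene0z.png',cv2.resize(a,None,fx=4.8,fy=4.8,interpolation=2))
a=cv2.imread('pics/side0.png')[115:185,195:325]; cv2.imwrite('pics/side0y.png',cv2.resize(a,None,fx=6,fy=6,interpolation=2))
a=cv2.imread('pics/scene0.png')[205:365,110:240]; cv2.imwrite('pics/scene0y.png',cv2.resize(a,None,fx=3.7,fy=3.7,interpolation=2))
for c in ['scene','side']:
  for n in ['gauge','cradle']:
    for k in 'blue yellow green black'.split():
      print(c,n,k,[(np.round(r['pixel'],1).tolist(),round(r['conf'],2)) for r in manip.look_for(c,n+'_'+k)][:4])
E
```

```text
scene gauge blue [([154.6, 314.8], 0.78)]
scene gauge yellow [([125.6, 276.5], 0.84), ([98.7, 241.5], 0.59), ([96.8, 296.6], 0.49)]
scene gauge green [([142.2, 289.7], 0.75)]
scene gauge black [([175.6, 334.9], 0.72), ([157.1, 312.6], 0.25)]
scene cradle blue [([294.4, 174.6], 0.9)]
scene cradle yellow [([327.7, 192.7], 0.61)]
scene cradle green [([264.0, 164.2], 0.69)]
scene cradle black [([239.2, 149.4], 0.59)]
side gauge blue [([258.7, 221.7], 0.7)]
side gauge yellow [([311.0, 376.3], 0.79), ([362.3, 321.7], 0.7), ([267.2, 293.4], 0.65)]
side gauge green [([263.5, 254.4], 0.74), ([254.7, 186.7], 0.16)]
side gauge black [([253.2, 187.1], 0.85)]
side cradle blue [([149.3, 245.9], 0.77), ([270.1, 290.8], 0.36)]
side cradle yellow [([140.3, 222.4], 0.81)]
side cradle green [([151.3, 269.4], 0.94)]
side cradle black [([157.3, 291.8], 0.8)]
```

View pics/side0z.png

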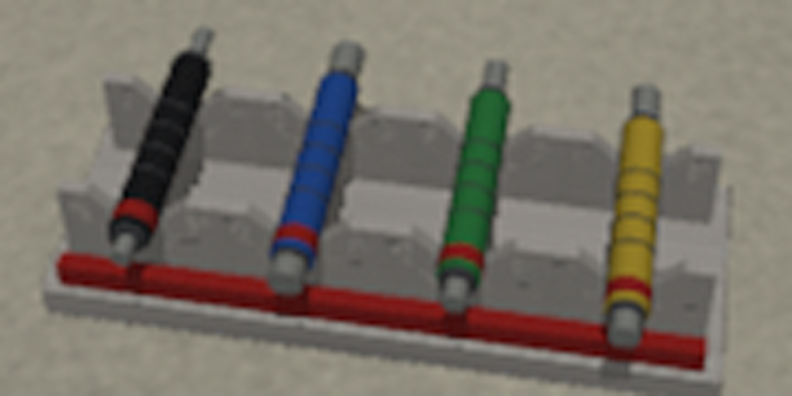

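View pics/scene0z.png

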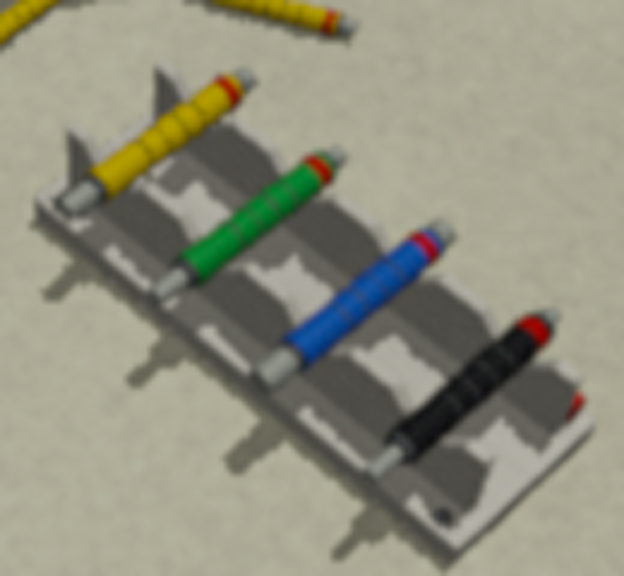

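View pics/side0y.png

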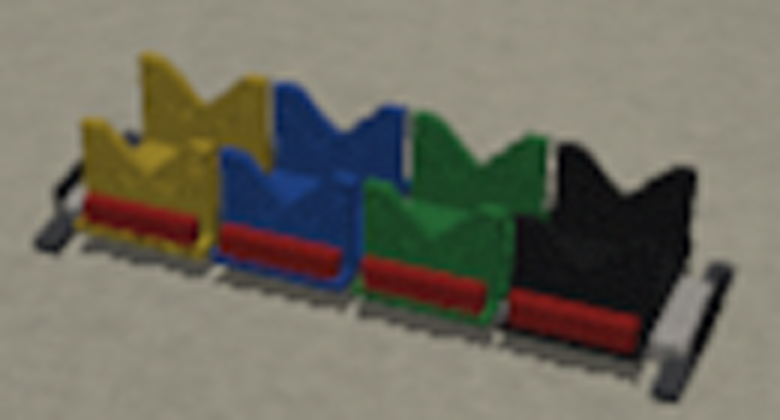

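View pics/scene0y.png

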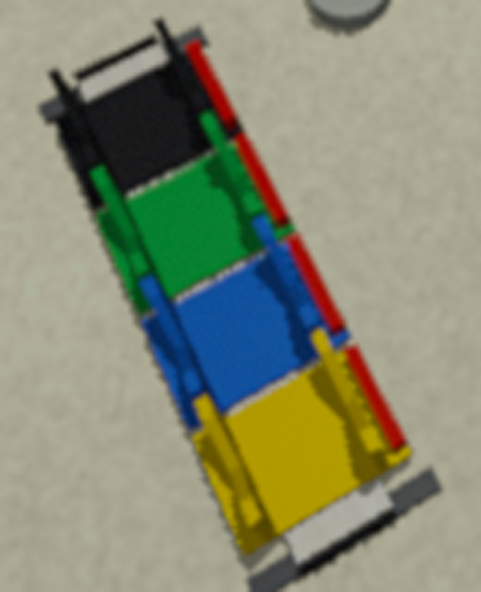

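```bash
cat >> h.py <<'E'
from scipy.spatial.transform import Rotation as R
def cam(c):
    k=manip.calibration(c); q=k['rotation']; return k['camera_matrix'],np.array(k['origin']),R.from_quat([q[1],q[2],q[3],q[0]]).as_matrix()
def ray(cm,col,row):
    K,o,M=cm; d=np.linalg.solve(K,[col,row,1.]); d=M@(d*[1,-1,-1]); return o,d/np.linalg.norm(d)
def proj(cm,P):
    K,o,M=cm; p=(np.atleast_2d(P)-o)@M; p=p*[1,-1,-1]; u=p@K.T; return u[:,:2]/u[:,2:]
def tri(rays):
    A=0;b=0
    for o,d in rays:
        Q=np.eye(3)-np.outer(d,d); A=A+Q; b=b+Q@o
    p=np.linalg.solve(A,b); return p,[np.linalg.norm((np.eye(3)-np.outer(d,d))@(p-o)) for o,d in rays]
def onz(cm,col,row,z):
    o,d=ray(cm,col,row); return o+d*(z-o[2])/d[2]
E
python3 - <<'E'
from h import *
print(manip.calibration('side'))
s=cam('side');c=cam('scene')
S=dict(black=[(206,32),(124,258)],blue=[(350,43),(288,287)],green=[(497,63),(455,305)],yellow=[(647,90),(626,343)])
C=dict(black=[(380,470),(553,315)],blue=[(265,378),(446,230)],green=[(165,292),(340,155)],yellow=[(68,203),(248,75)])
for k in S:
    P=[]
    for i in range(2):
        a=S[k][i];b=C[k][i]
        p,e=tri([ray(s,150+a[0]/4.4,220+a[1]/4.4),ray(c,240+b[0]/4.8,95+b[1]/4.8)])
        P.append(p)
    d=P[1]-P[0]; u=d/np.linalg.norm(d); mid=P[0]+u*(.068)
    print(k,np.round(mid,4),'len',np.linalg.norm(d).round(4),'yaw',np.degrees(np.arctan2(d[1],d[0])).round(1),np.round(e,4), [p[2].round(3) for p in P])
for k in 'blue yellow green black'.split():
    a=[manip.look_for(n,'cradle_'+k)[0]['pixel'] for n in ('side','scene')]
    print(k,[np.round(x,4) for x in tri([ray(s,a[0][1],a[0][0]),ray(c,a[1][1],a[1][0])])])
E
```

```text
{'camera_matrix': array([[381.88263543,   0.        , 254.96016639],
       [  0.        , 381.88263543, 195.93768331],
       [  0.        ,   0.        ,   1.        ]]), 'origin': array([0.45107475, 0.678032  , 0.59381351]), 'rotation': array([-0.05711689, -0.01857374,  0.41649867,  0.90715023])}
black [0.6233 0.2357 0.0549] len 0.1217 yaw 88.7 [0.0008 0.0008] [np.float64(0.057), np.float64(0.053)]
blue [0.5573 0.2357 0.0557] len 0.1267 yaw 89.0 [0.001 0.001] [np.float64(0.059), np.float64(0.053)]
green [0.492  0.2392 0.0556] len 0.1234 yaw 89.1 [0.0008 0.0008] [np.float64(0.058), np.float64(0.053)]
yellow [0.4251 0.2454 0.0554] len 0.1253 yaw 88.8 [0. 0.] [np.float64(0.058), np.float64(0.053)]
blue [array([ 0.5677, -0.1719,  0.021 ]), array([0.0019, 0.0019])]
yellow [array([ 0.6371, -0.1873,  0.032 ]), array([0.0014, 0.0014])]
green [array([ 0.5069, -0.1515,  0.032 ]), array([0.0023, 0.0023])]
black [array([ 0.4452, -0.1397,  0.0285]), array([0.0004, 0.0004])]
```

```bash
cat >> h.py <<'E'
def wTcam():
    o=manip.get_obs(); q=o['tool_rot']; T=R.from_quat([q[1],q[2],q[3],q[0]]).as_matrix(); K,c,M=cam('wrist')
    return K,T.T@(c-o['tcp_pos']),T.T@M
def down(yawdeg):
    return (R.from_euler('z',yawdeg,degrees=True)*R.from_euler('x',180,degrees=True)).as_matrix()
E
python3 - <<'E'
from h import *
K,t,M=wTcam(); print(t,M)
def at(p,yaw):
    T=down(yaw); return K,np.array(p)+T@t,T@M
cm=at([.52,.1,.32],-1)
print(proj(cm,[[.623,.236,.054],[.425,.245,.054],[.623,.3,.054],[.44,-.14,.05],[.637,-.187,.05]]))
cm=at([.54,-.3,.32],-14)
print(proj(cm,[[.44,-.14,.05],[.637,-.187,.05],[.62,-.24,.05]]))
c=cam('scene');s=cam('side')
print('bottle base scene',onz(c,322,298,0),onz(c,332,266,.12),'side',onz(s,155,205,0)); print('ring',onz(c,204,202,.01),onz(s,288,199,.01))
print('decoys',onz(c,242,99,.009),onz(c,296,97,.009))
E
```

```text
[-0.00064402 -0.07583449 -0.16625477] [[ 9.99999999e-01  5.10879206e-05  9.52859063e-06]
 [ 5.17434832e-05 -9.61722842e-01 -2.74024035e-01]
 [-4.83545488e-06  2.74024035e-01 -9.61722844e-01]]
[[3.32153234e+02 5.65191171e+01]
 [1.78018310e+02 5.18437649e+01]
 [3.34859829e+02 1.75103365e-01]
 [2.07596541e+02 3.08165342e+02]
 [3.26786056e+02 3.30566249e+02]]
[[150.10338774  62.58357147]
 [305.22016148  60.87578146]
 [300.63144971 105.19962592]]
bottle base scene [0.76211294 0.02410665 0.        ] [0.74947326 0.03854184 0.12      ] side [0.74979706 0.05511646 0.        ]
ring [ 4.47197801e-01 -4.05995230e-04  1.00000000e-02] [0.44634517 0.00414003 0.01      ]
decoys [0.27920793 0.27519461 0.009     ] [0.37547202 0.3804605  0.009     ]
```

play_rows([
  {"angular": [0,0,-8.4],"slide": [9.2,-11.9,1.1],"fingers": 36},
  {"angular": [0,0,-8.4],"slide": [9.2,-11.9,1.1],"fingers": 36},
  {"angular": [0,0,-8.4],"slide": [9.2,-11.9,1.1],"fingers": 36},
  {"angular": [0,0,-8.4],"slide": [9.2,-11.9,1.1],"fingers": 36},
  {"angular": [0,0,-8.4],"slide": [9.2,-11.9,1.1],"fingers": 36},
  {"angular": [0,0,-8.4],"slide": [9.2,-11.9,1.1],"fingers": 36},
  {"angular": [0,0,-8.4],"slide": [9.2,-11.9,1.1],"fingers": 36},
  {"angular": [0,0,-8.4],"slide": [9.2,-11.9,1.1],"fingers": 36},
  {"angular": [0,0,-8.4],"slide": [9.2,-11.9,1.1],"fingers": 36},
  {"angular": [0,0,-8.4],"slide": [9.2,-11.9,1.1],"fingers": 36},
])

```text
t: 2.35
tcp_pos: [0.5229, 0.1863, 0.2521]
tool_rot: [0.001, 1.0, -0.013, 0.001]
ft_force: [-1.0, 0.8, 0.4]
gripper_width: 0.036
```

play_rows([
  {"angular": [0,0,0],"slide": [0,0,0],"fingers": 36},
  {"angular": [0,0,0],"slide": [0,0,0],"fingers": 36},
  {"angular": [0,0,0],"slide": [0,0,0],"fingers": 36},
])

```text
t: 2.65
tcp_pos: [0.5191, 0.1926, 0.2515]
tool_rot: [-0.0, 1.0, -0.009, -0.0]
ft_force: [-0.2, -0.7, 1.3]
gripper_width: 0.0359
```

```bash
python3 - <<'E'
from h import *
o=manip.get_obs(); print(o['t'],o['tcp_pos'],o['tool_rot'],o['qpos'],o['gripper_width'])
import pickle; pickle.dump(cam('wrist'),open('w1.pkl','wb')); snap('wrist','w1')
for k in 'blue yellow green black'.split():
      print(k,[(np.round(r['pixel'],1).tolist(),round(r['conf'],2)) for r in manip.look_for('wrist','gauge_'+k)][:3])
a=cv2.imread('pics/w1.png'); cv2.imwrite('pics/w1z.png',cv2.resize(a[0:240,100:460],None,fx=2.2,fy=2.2,interpolation=2))
E
```

```text
2.65 [0.51910509 0.1925516  0.25149525] [-1.26081376e-04  9.99955889e-01 -9.38936260e-03 -2.11851305e-04] [ 2.62346604e-01 -6.37754083e-03  1.57110485e+00  3.56640885e-04
  1.57720582e+00  2.81127831e-01] 0.035862853215678135
blue [([139.8, 284.4], 0.88), ([135.9, 343.0], 0.36)]
yellow [([97.6, 60.7], 0.96), ([133.4, 173.6], 0.75), ([11.6, 118.3], 0.56)]
green [([137.3, 227.4], 0.76), ([135.9, 283.9], 0.71), ([350.9, 211.4], 0.63)]
black [([135.5, 341.8], 0.93)]
```

View pics/w1z.png

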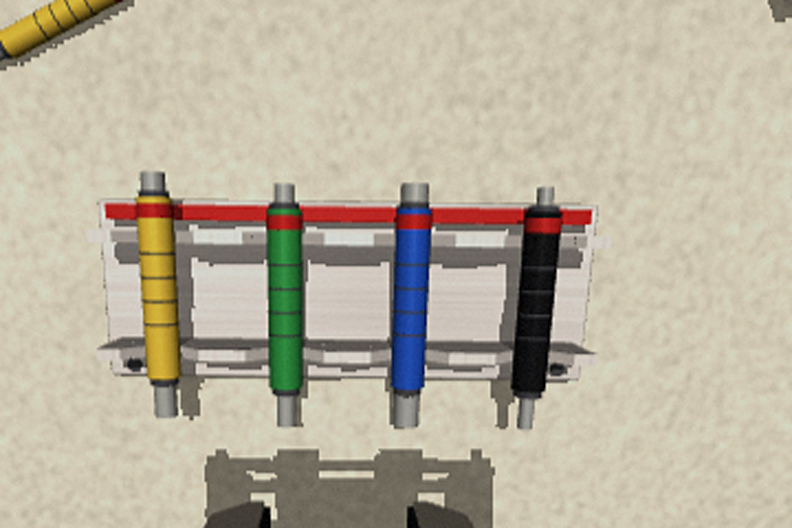

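```bash
python3 - <<'E'
from h import *
import pickle; w=pickle.load(open('w1.pkl','rb')); s=cam('side');c=cam('scene')
W=dict(yellow=[(166,417),(152,172)],green=[(288.5,427),(284,183)],blue=[(405,427),(415,183)],black=[(525,428),(545,187)])
S=dict(black=[(206,32),(124,258)],blue=[(350,43),(288,287)],green=[(497,63),(455,305)],yellow=[(647,90),(626,343)])
C=dict(black=[(380,470),(553,315)],blue=[(265,378),(446,230)],green=[(165,292),(340,155)],yellow=[(68,203),(248,75)])
for k in W:
    P=[];Q=[]
    for i in range(2):
        a=S[k][i];b=C[k][i];g=W[k][i]
        g=(100+g[0]/2.2,g[1]/2.2)
        P.append(onz(w,*g,.054))
        Q.append(tri([ray(w,*g),ray(s,150+a[0]/4.4,220+a[1]/4.4),ray(c,240+b[0]/4.8,95+b[1]/4.8)]))
    d=P[1]-P[0]; u=d/np.linalg.norm(d); mid=P[0]+u*.068
    print(k,np.round(mid,4),'mid2',np.round(P[1]-u*.058,4),'len',np.linalg.norm(d).round(4),'yaw',np.degrees(np.arctan2(d[1],d[0])).round(1),'tri',[(np.round(p,4),np.round(e,4)) for p,e in Q])
E
```

```text
yellow [0.426  0.2408 0.054 ] mid2 [0.4261 0.2419 0.054 ] len 0.1271 yaw 88.1 tri [(array([0.4243, 0.176 , 0.0586]), array([0.0021, 0.0016, 0.0012])), (array([0.4267, 0.3015, 0.0527]), array([0.0017, 0.001 , 0.0011]))]
green [0.4927 0.2338 0.054 ] mid2 [0.4927 0.2355 0.054 ] len 0.1277 yaw 88.8 tri [(array([0.4914, 0.1696, 0.059 ]), array([0.0023, 0.0025, 0.0028])), (array([0.4933, 0.294 , 0.0533]), array([0.0008, 0.0011, 0.0007]))]
blue [0.558  0.2325 0.054 ] mid2 [0.5581 0.2342 0.054 ] len 0.1277 yaw 88.2 tri [(array([0.556 , 0.1671, 0.059 ]), array([0.0012, 0.0013, 0.0022])), (array([0.559 , 0.2934, 0.053 ]), array([0.0015, 0.0016, 0.0011]))]
black [0.6241 0.2307 0.054 ] mid2 [0.6241 0.2311 0.054 ] len 0.1264 yaw 88.6 tri [(array([0.6219, 0.1661, 0.0574]), array([0.0023, 0.0022, 0.0031])), (array([0.6249, 0.2892, 0.0536]), array([0.0007, 0.0012, 0.0006]))]
```

play_rows([
  {"angular": [0,0,-1.6],"slide": [0.3,-13.5,0],"fingers": 36},
  {"angular": [0,0,-1.6],"slide": [0.3,-13.5,0],"fingers": 36},
  {"angular": [0,0,-1.6],"slide": [0.3,-13.5,0],"fingers": 36},
  {"angular": [0,0,-1.6],"slide": [0.3,-13.5,0],"fingers": 36},
  {"angular": [0,0,-1.6],"slide": [0.3,-13.5,0],"fingers": 36},
  {"angular": [0,0,-1.6],"slide": [0.3,-13.5,0],"fingers": 36},
  {"angular": [0,0,-1.6],"slide": [0.3,-13.5,0],"fingers": 36},
  {"angular": [0,0,-1.6],"slide": [0.3,-13.5,0],"fingers": 36},
  {"angular": [0,0,-1.6],"slide": [0.3,-13.5,0],"fingers": 36},
  {"angular": [0,0,-1.6],"slide": [0.3,-13.5,0],"fingers": 36},
])

```text
t: 3.9
tcp_pos: [0.5287, -0.2148, 0.2513]
tool_rot: [-0.0, 0.992, -0.123, -0.0]
ft_force: [-0.5, 0.0, 0.2]
gripper_width: 0.0361
```

play_rows([
  {"angular": [0,0,0],"slide": [0,0,0],"fingers": 36},
  {"angular": [0,0,0],"slide": [0,0,0],"fingers": 36},
  {"angular": [0,0,0],"slide": [0,0,0],"fingers": 36},
])

```text
t: 4.2
tcp_pos: [0.5293, -0.2123, 0.2518]
tool_rot: [-0.0, 0.993, -0.121, 0.0]
ft_force: [-0.2, 0.0, 0.7]
gripper_width: 0.0363
```

```bash
python3 - <<'E'
from h import *
o=manip.get_obs(); print(o['t'],o['tcp_pos'],o['tool_rot'],o['gripper_width'])
import pickle; pickle.dump(cam('wrist'),open('w2.pkl','wb')); snap('wrist','w2')
a=cv2.imread('pics/w2.png'); cv2.imwrite('pics/w2z.png',cv2.resize(a[40:240,120:400],None,fx=2.8,fy=2.8,interpolation=2))
E
```

```text
4.2 [ 0.52930491 -0.21234622  0.25183787] [-3.87979237e-05  9.92677139e-01 -1.20797666e-01  1.42372470e-04] 0.0363034000167604
```

View pics/w2z.png

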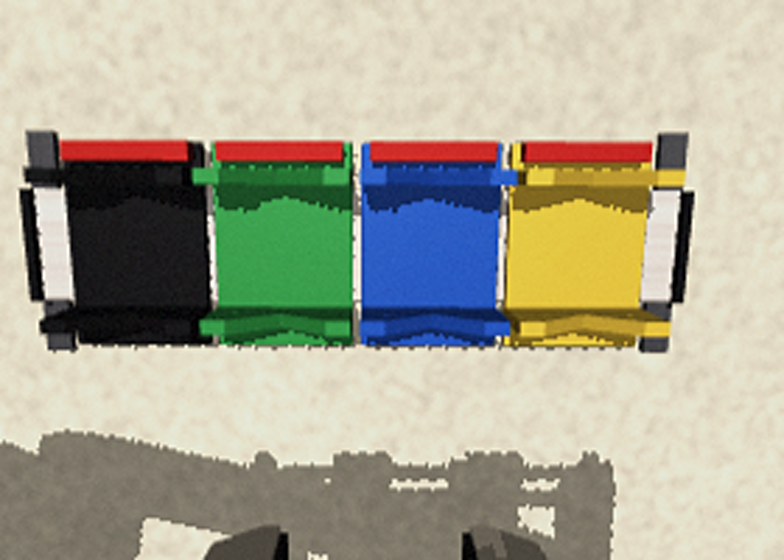

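```bash
cat > fit.py <<'E'
from h import *
import pickle; from scipy.optimize import least_squares
w=pickle.load(open('w2.pkl','rb'))
# local rail frame: x toward NG, y left; centre between green and blue; yc: black +99, green +33, blue -33, yellow -99
pts=[((23,176),(30,130,62)),((685,177),(30,-130,62)),((41,326),(-30,130,62)),((670,328),(-30,-130,62)),
((193,176),(30,64,62)),((519,177),(30,-64,62)),((200,327),(-30,64,62)),((511,327),(-30,-64,62)),
((215,347),(-45,64,18)),((500,346),(-45,-64,18))]
L=np.array([b for a,b in pts])/1000.; U=np.array([(120+a[0]/2.8,40+a[1]/2.8) for a,b in pts])
def pos(p,L):
    c,s=np.cos(p[2]),np.sin(p[2]); return np.c_[p[0]+c*L[:,0]-s*L[:,1],p[1]+s*L[:,0]+c*L[:,1],L[:,2]+p[3]]
if __name__=='__main__':
    f=lambda p:(proj(w,pos(p,L))-U).ravel()
    for fz in (0,1):
        r=least_squares((lambda p:f(p)) if fz else (lambda p:f([*p[:3],0])),[.54,-.163,1.33,0]); p=r.x if fz else [*r.x[:3],0]
        print(np.round(p,4),np.degrees(p[2]).round(2)); print(np.round(f(p).reshape(-1,2),1).tolist())
        for k,y in zip(('black','green','blue','yellow'),(.099,.033,-.033,-.099)): print(k,np.round(pos(p,np.array([[0,y,.054]])),4))
    im=cv2.imread('pics/w2.png')
    im=cv2.resize(im[40:240,120:400],None,fx=2.8,fy=2.8,interpolation=2)
    def ln(cm,A,B,im,off,sc,col):
        q=proj(cm,pos(p,np.array([A,B])/1000.)); q=((q-off)*sc).astype(int); cv2.line(im,tuple(q[0].tolist()),tuple(q[1].tolist()),col,1)
    im2=cv2.imread('pics/side0.png'); im2=cv2.resize(im2[115:185,195:325],None,fx=6,fy=6,interpolation=2); s=cam('side')
    im3=cv2.imread('pics/scene0.png'); im3=cv2.resize(im3[205:365,110:240],None,fx=3.7,fy=3.7,interpolation=2); c=cam('scene')
    for cm,I,off,sc in ((w,im,(120,40),2.8),(s,im2,(195,115),6),(c,im3,(110,205),3.7)):
      for y in (99,33,-33,-99):
        for X in (33,27,-33,-27):
            for e in (31,-31): ln(cm,(X,y+e,62),(X,y+e*20.5/31,62),I,off,sc,(255,0,255)); ln(cm,(X,y+e*20.5/31,62),(X,y,41.5),I,off,sc,(255,0,255))
        for A,B in (((45,31),(45,-31)),((45,-31),(-45,-31)),((-45,-31),(-45,31)),((-45,31),(45,31))): ln(cm,(A[0],y+A[1],18),(B[0],y+B[1],18),I,off,sc,(255,255,0))
    for n,I in (('fw',im),('fs',im2),('fc',im3)): cv2.imwrite('pics/%s.png'%n,I)
E
python3 fit.py
```

```text
[ 0.5342 -0.1627  1.3267  0.    ] 76.01
[[0.6, -0.2], [-0.0, -0.0], [-0.2, 0.4], [0.2, 0.1], [-0.2, -0.1], [-0.5, -0.2], [0.2, 0.2], [-0.1, 0.4], [1.9, -0.8], [-1.9, -0.2]]
black [[ 0.4381 -0.1387  0.054 ]]
green [[ 0.5022 -0.1547  0.054 ]]
blue [[ 0.5662 -0.1706  0.054 ]]
yellow [[ 0.6303 -0.1866  0.054 ]]
[ 5.3420e-01 -1.6260e-01  1.3267e+00  1.0000e-03] 76.01
[[0.3, -0.2], [0.3, -0.1], [-0.5, 0.5], [0.5, 0.2], [-0.3, -0.1], [-0.4, -0.2], [0.0, 0.3], [0.0, 0.5], [1.8, -0.7], [-1.7, -0.1]]
black [[ 0.4382 -0.1387  0.055 ]]
green [[ 0.5022 -0.1546  0.055 ]]
blue [[ 0.5662 -0.1706  0.055 ]]
yellow [[ 0.6303 -0.1865  0.055 ]]
```

```bash
python3 -c "
import cv2,numpy as np
a=cv2.imread('pics/fw.png');b=cv2.imread('pics/fs.png')
c=np.zeros((560+430,800,3),np.uint8);c[:560,:784]=a;c[560:980,:780]=b;cv2.imwrite('pics/fws.png',cv2.resize(c,None,fx=.6,fy=.6,interpolation=3))"
```

```text
(no output)
```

View pics/fw.png

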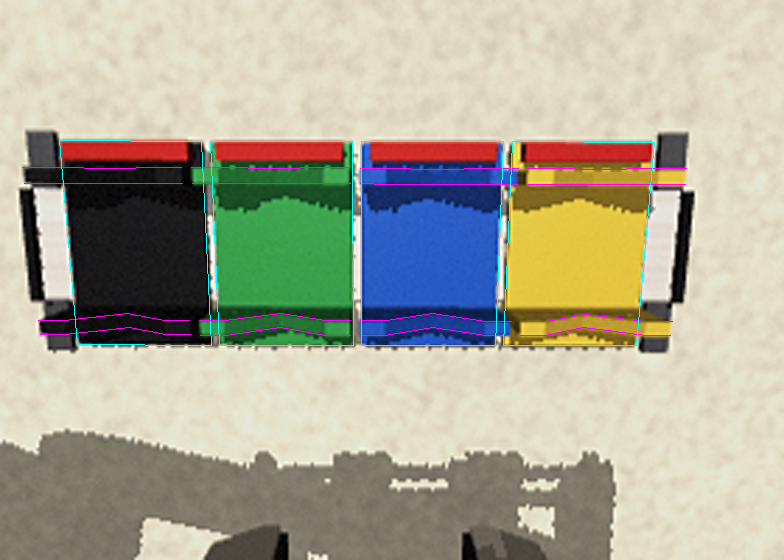

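View pics/fs.png

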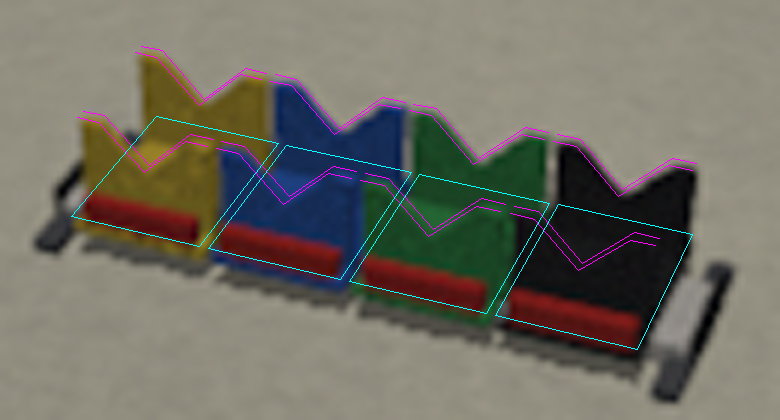

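View pics/fc.png

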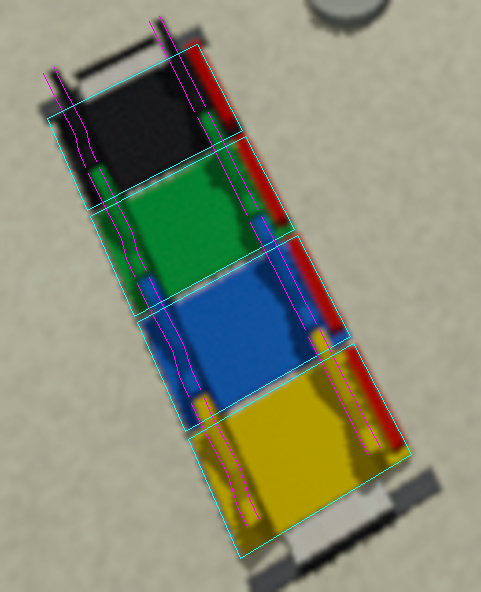

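play_rows([
  {"angular": [0,0,1.53],"slide": [3.16,14.8,-1.7],"fingers": 36},
  {"angular": [0,0,1.53],"slide": [3.16,14.8,-1.7],"fingers": 36},
  {"angular": [0,0,1.53],"slide": [3.16,14.8,-1.7],"fingers": 36},
  {"angular": [0,0,1.53],"slide": [3.16,14.8,-1.7],"fingers": 36},
  {"angular": [0,0,1.53],"slide": [3.16,14.8,-1.7],"fingers": 36},
  {"angular": [0,0,1.53],"slide": [3.16,14.8,-1.7],"fingers": 36},
  {"angular": [0,0,1.53],"slide": [3.16,14.8,-1.7],"fingers": 36},
  {"angular": [0,0,1.53],"slide": [3.16,14.8,-1.7],"fingers": 36},
  {"angular": [0,0,1.53],"slide": [3.16,14.8,-1.7],"fingers": 36},
  {"angular": [0,0,1.53],"slide": [3.16,14.8,-1.7],"fingers": 36},
])

```text
t: 5.25
tcp_pos: [0.6225, 0.2365, 0.199]
tool_rot: [-0.001, 1.0, -0.012, -0.001]
ft_force: [0.2, -0.9, -0.2]
gripper_width: 0.0359
```

play_rows([
  {"angular": [0,0,0],"slide": [0,0,0],"fingers": 36},
  {"angular": [0,0,0],"slide": [0,0,0],"fingers": 36},
  {"angular": [0,0,0],"slide": [0,0,0],"fingers": 36},
  {"angular": [0,0,0],"slide": [0,0,0],"fingers": 36},
])

```text
t: 5.65
tcp_pos: [0.6241, 0.2287, 0.2013]
tool_rot: [-0.0, 1.0, -0.016, 0.0]
ft_force: [-0.6, -0.5, -0.6]
gripper_width: 0.036
```

```bash
python3 - <<'E'
from h import *
o=manip.get_obs(); print(o['t'],o['tcp_pos'],o['tool_rot'],o['gripper_width'],2*np.degrees(np.arctan(o['tool_rot'][2]/o['tool_rot'][1])))
E
```

```text
5.65 [0.62407155 0.22870894 0.20130332] [-2.93755911e-05  9.99868172e-01 -1.62319960e-02  3.99303469e-04] 0.03602204963207881 -1.8601315612798694
```

play_rows([
  {"angular": [0,0,0],"slide": [0,0.05,-1.5],"fingers": 36},
  {"angular": [0,0,0],"slide": [0,0.05,-3],"fingers": 36},
  {"angular": [0,0,0],"slide": [0,0.05,-4.3],"fingers": 36},
  {"angular": [0,0,0],"slide": [0,0.05,-5.1],"fingers": 36},
  {"angular": [0,0,0],"slide": [0,0.05,-5.5],"fingers": 36},
  {"angular": [0,0,0],"slide": [0,0.05,-5.5],"fingers": 36},
  {"angular": [0,0,0],"slide": [0,0.05,-5.5],"fingers": 36},
  {"angular": [0,0,0],"slide": [0,0.05,-5.5],"fingers": 36},
])

```text
t: 6.45
tcp_pos: [0.6256, 0.232, 0.0384]
tool_rot: [-0.001, 1.0, -0.015, 0.002]
ft_force: [-0.2, -0.7, 0.1]
gripper_width: 0.0357
```

```bash
python3 - <<'E'
from h import *
snap('side','s1'); a=cv2.imread('pics/s1.png')[180:320,100:340]; cv2.imwrite('pics/s1.png',cv2.resize(a,None,fx=3.3,fy=3.3,interpolation=2))
E
```

```text
(no output)
```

View pics/s1.png

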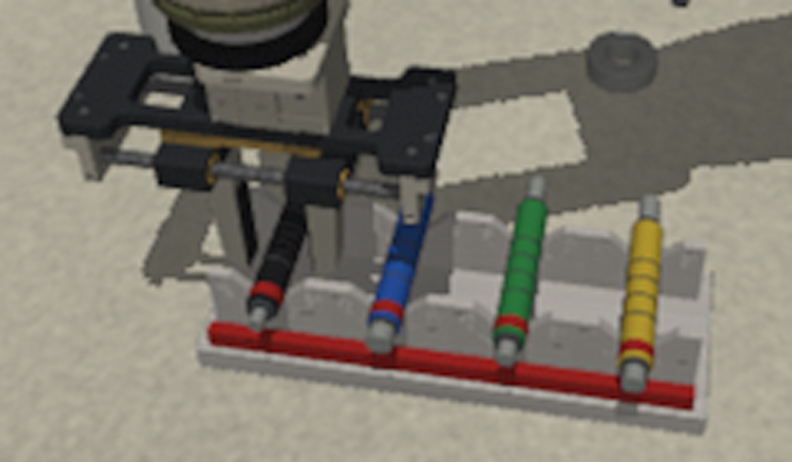

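play_rows([
  {"angular": [0,0,0],"slide": [0,0,0],"fingers": 10},
  {"angular": [0,0,0],"slide": [0,0,0],"fingers": 10},
  {"angular": [0,0,0],"slide": [0,0,0],"fingers": 10},
  {"angular": [0,0,0],"slide": [0,0,0],"fingers": 10},
  {"angular": [0,0,0],"slide": [0,0,0],"fingers": 10},
])

```text
t: 7.0
tcp_pos: [0.6237, 0.2318, 0.0361]
tool_rot: [-0.0, 1.0, -0.015, -0.0]
ft_force: [-3.1, -0.7, 5.7]
gripper_width: 0.0173
```

play_rows([
  {"angular": [0,0,0],"slide": [0,0,0.7],"fingers": 10},
  {"angular": [0,0,0],"slide": [0,0,2],"fingers": 10},
  {"angular": [0,0,0],"slide": [0,0,3.5],"fingers": 10},
  {"angular": [0,0,0],"slide": [0,0,5],"fingers": 10},
  {"angular": [0,0,-0.5],"slide": [-0.4,-0.8,5],"fingers": 10},
  {"angular": [0,0,-1],"slide": [-1,-2,5],"fingers": 10},
  {"angular": [0,0,-1.53],"slide": [-1.7,-3.4,5],"fingers": 10},
  {"angular": [0,0,-1.53],"slide": [-2.4,-4.8,5],"fingers": 10},
  {"angular": [0,0,-1.53],"slide": [-3.1,-6.2,5],"fingers": 10},
  {"angular": [0,0,-1.53],"slide": [-3.8,-7.6,5],"fingers": 10},
])

```text
t: 8.0
tcp_pos: [0.5086, 0.0022, 0.1852]
tool_rot: [0.0, 0.993, -0.122, 0.0]
ft_force: [0.0, -0.5, -0.1]
gripper_width: 0.0173
```

play_rows([
  {"angular": [0,0,0],"slide": [-0.7,-1.4,0],"fingers": 10},
  {"angular": [0,0,0],"slide": [-1.4,-2.8,0],"fingers": 10},
  {"angular": [0,0,0],"slide": [-2,-3.9,0],"fingers": 10},
  {"angular": [0,0,0],"slide": [-2.38,-4.73,0],"fingers": 10},
  {"angular": [0,0,0],"slide": [-2.38,-4.73,0],"fingers": 10},
  {"angular": [0,0,0],"slide": [-2.38,-4.73,0],"fingers": 10},
  {"angular": [0,0,0],"slide": [-2.38,-4.73,0],"fingers": 10},
  {"angular": [0,0,0],"slide": [-2.38,-4.73,0],"fingers": 10},
  {"angular": [0,0,0],"slide": [-2.38,-4.73,0],"fingers": 10},
])

```text
t: 8.9
tcp_pos: [0.4387, -0.1374, 0.1855]
tool_rot: [-0.0, 0.993, -0.121, -0.0]
ft_force: [1.1, -0.0, -2.3]
gripper_width: 0.0174
```

```bash
cat >> h.py <<'E'
def held(n):
    import pickle
    o=manip.get_obs(); w=cam('wrist'); y=2*np.degrees(np.arctan(o['tool_rot'][2]/o['tool_rot'][1]))
    print(round(o['t'],2),o['tcp_pos'].round(4),'yaw',y.round(2),o['gripper_width'].round(4),o['ft_force'].round(1)); pickle.dump((w,o['tcp_pos'],y),open(n+'.pkl','wb')); snap('wrist',n)
    a=cv2.imread('pics/%s.png'%n)[60:330,130:380]; cv2.imwrite('pics/%sz.png'%n,cv2.resize(a,None,fx=2.2,fy=2.2,interpolation=2))
    q=o['tool_rot'];T=R.from_quat([q[1],q[2],q[3],q[0]]).as_matrix()
    for d in (.058,.046,-.046,-.068): print(d,(proj(w,o['tcp_pos']+T@[0,-d,-.019])-[130,60])*2.2)
E
python3 -c "
from h import *
held('h1')"
```

```text
Traceback (most recent call last):
  File "h.py", line 27, in held
    print(round(o['t'],2),o['tcp_pos'].round(4),'yaw',y.round(2),o['gripper_width'].round(4),o['ft_force'].round(1)); pickle.dump((w,o['tcp_pos'],y),open(n+'.pkl','wb')); snap('wrist',n)
                                                                 ^^^^^^^^^^^^^^^^^^^^^^^^
AttributeError: 'float' object has no attribute 'round'
```

```bash
sed -i "s/o\['gripper_width'\].round(4)/o['gripper_width']/" h.py
python3 -c "
from h import *
held('h1')"
```

```text
8.9 [ 0.4387 -0.1374  0.1855] yaw -13.91 0.01742791552580883 [ 1.1 -0.  -2.3]
0.058 [[271.55747107 186.35217104]]
0.046 [[271.56604702 241.3185998 ]]
-0.046 [[271.62110527 594.20730394]]
-0.068 [[271.63200277 664.05340222]]
```

View pics/h1z.png

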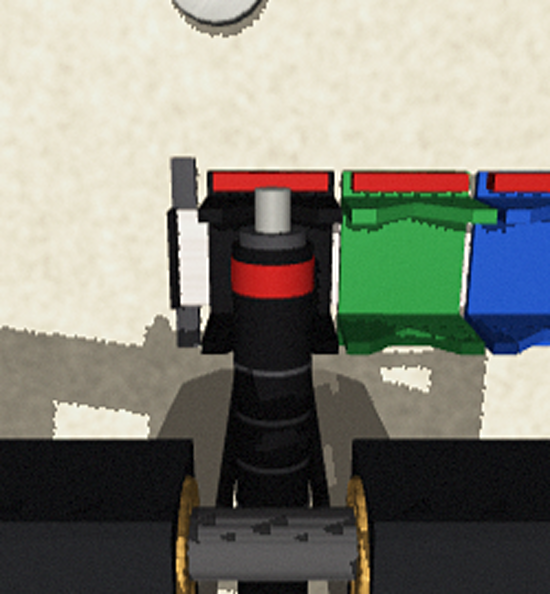

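play_rows([
  {"angular": [0,0,0],"slide": [0,-0.03,-1.5],"fingers": 10},
  {"angular": [0,0,0],"slide": [0,-0.03,-3],"fingers": 10},
  {"angular": [0,0,0],"slide": [0,-0.03,-4],"fingers": 10},
  {"angular": [0,0,0],"slide": [0,-0.03,-4.5],"fingers": 10},
  {"angular": [0,0,0],"slide": [0,-0.03,-4.8],"fingers": 10},
  {"angular": [0,0,0],"slide": [0,-0.03,-4.9],"fingers": 10},
  {"angular": [0,0,0],"slide": [0,-0.03,-5.0],"fingers": 10},
  {"angular": [0,0,0],"slide": [0,-0.03,-5.0],"fingers": 10},
  {"angular": [0,0,0],"slide": [0,-0.03,-5.0],"fingers": 10},
])

```text
t: 9.85
tcp_pos: [0.4387, -0.139, 0.0373]
tool_rot: [-0.0, 0.993, -0.122, 0.0]
ft_force: [-7.3, 4.2, 8.6]
gripper_width: 0.0171
```

play_rows([
  {"angular": [0,0,0],"slide": [0,0,0],"fingers": 10},
])

```text
t: 9.95
tcp_pos: [0.4387, -0.139, 0.0373]
tool_rot: [-0.0, 0.993, -0.122, 0.0]
ft_force: [-7.1, 3.8, 8.1]
gripper_width: 0.017
```

```bash
python3 -c "
from h import *
held('h2')"
```

```text
9.95 [ 0.4387 -0.139   0.0373] yaw -13.98 0.01704745244999164 [-7.1  3.8  8.1]
0.058 [[271.64123726 186.36339662]]
0.046 [[271.6471855  241.32758055]]
-0.046 [[271.68537385 594.20355508]]
-0.068 [[271.69293238 664.04747897]]
```

View pics/h2z.png

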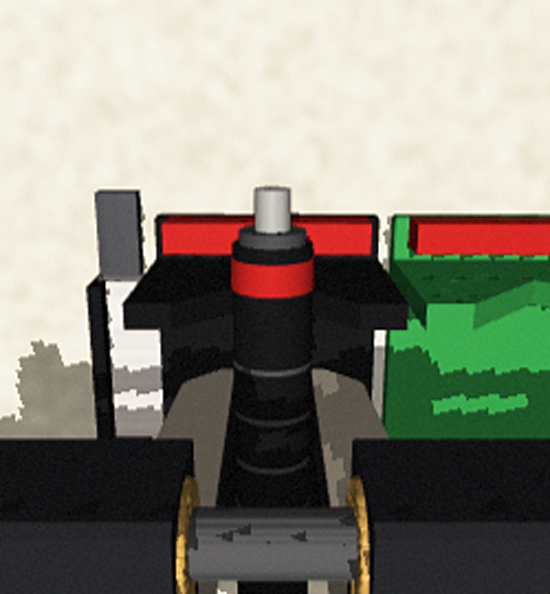

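play_rows([
  {"angular": [0,0,0],"slide": [-0.04,0.01,0],"fingers": 10},
  {"angular": [0,0,0],"slide": [-0.04,0.01,0],"fingers": 10},
  {"angular": [0,0,0],"slide": [-0.04,0.01,0],"fingers": 10},
])

```text
t: 10.3
tcp_pos: [0.4383, -0.1392, 0.0371]
tool_rot: [0.0, 0.993, -0.122, 0.001]
ft_force: [-1.5, 2.0, 7.0]
gripper_width: 0.017
```

play_rows([
  {"angular": [0,0,0],"slide": [0,0,0],"fingers": 20},
  {"angular": [0,0,0],"slide": [0,0,0],"fingers": 24},
  {"angular": [0,0,0],"slide": [0,0,0],"fingers": 36},
  {"angular": [0,0,0],"slide": [0,0,0],"fingers": 36},
  {"angular": [0,0,0],"slide": [0,0,0],"fingers": 36},
  {"angular": [0,0,0],"slide": [0,0,1],"fingers": 36},
  {"angular": [0,0,0],"slide": [0,0,2.5],"fingers": 36},
  {"angular": [0,0,0],"slide": [0,0,4],"fingers": 36},
  {"angular": [0,0,0],"slide": [0,0,5],"fingers": 36},
])

```text
t: 11.2
tcp_pos: [0.4381, -0.1392, 0.1891]
tool_rot: [0.001, 0.993, -0.122, 0.002]
ft_force: [0.9, -0.6, -0.0]
gripper_width: 0.0363
```

```bash
python3 -c "
from h import *
held('h3')"
```

```text
11.2 [ 0.4381 -0.1392  0.1891] yaw -13.99 0.03628860198961166 [ 0.9 -0.6 -0. ]
0.058 [[271.64082053 186.3018941 ]]
0.046 [[271.64911417 241.2655324 ]]
-0.046 [[271.70235981 594.13527355]]
-0.068 [[271.71289851 663.97740356]]
```

View pics/h3z.png

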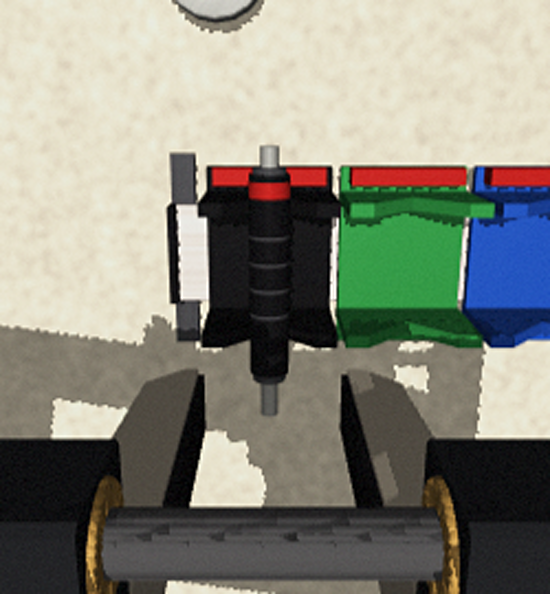

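```bash
cat >> h.py <<'E'
def chk(n,ng,go,yc):
    import pickle
    w=pickle.load(open(n+'.pkl','rb'))[0]; th=1.3267
    X=np.array([np.cos(th),np.sin(th)]);Y=np.array([-X[1],X[0]]); c=np.array([.5342,-.1627])+Y*yc
    for nm,g,off in (('ng',ng,58),('go',go,-68)):
        p=onz(w,130+g[0]/2.2,60+g[1]/2.2,.054)[:2]-c; print(nm,'mid along',(1000*p@X-off).round(1),'lateral',(1000*p@Y).round(1))
E
python3 -c "
from h import *
chk('h3',(270,146),(268,414),.099)"
```

```text
ng mid along -1.2 lateral 0.1
go mid along -2.0 lateral 1.1
```

play_rows([
  {"angular": [0,0,1.53],"slide": [4.03,12.42,0],"fingers": 36},
  {"angular": [0,0,1.53],"slide": [4.03,12.42,0],"fingers": 36},
  {"angular": [0,0,1.53],"slide": [4.03,12.42,0],"fingers": 36},
  {"angular": [0,0,1.53],"slide": [4.03,12.42,0],"fingers": 36},
  {"angular": [0,0,1.53],"slide": [4.03,12.42,0],"fingers": 36},
  {"angular": [0,0,1.53],"slide": [4.03,12.42,0],"fingers": 36},
  {"angular": [0,0,1.53],"slide": [4.03,12.42,0],"fingers": 36},
  {"angular": [0,0,1.53],"slide": [4.03,12.42,0],"fingers": 36},
  {"angular": [0,0,1.53],"slide": [4.03,12.42,0],"fingers": 36},
  {"angular": [0,0,1.53],"slide": [4.03,12.42,0],"fingers": 36},
])

```text
t: 12.25
tcp_pos: [0.5577, 0.2345, 0.1845]
tool_rot: [0.0, 1.0, -0.014, -0.001]
ft_force: [0.2, -0.2, 0.2]
gripper_width: 0.036
```

play_rows([
  {"angular": [0,0,0],"slide": [0,0,0],"fingers": 36},
  {"angular": [0,0,0],"slide": [0,0,0],"fingers": 36},
  {"angular": [0,0,0],"slide": [0,0,0],"fingers": 36},
  {"angular": [0,0,0],"slide": [0,0,0],"fingers": 36},
])

```text
t: 12.65
tcp_pos: [0.5582, 0.2329, 0.186]
tool_rot: [-0.0, 1.0, -0.016, 0.0]
ft_force: [-0.0, -0.7, 0.0]
gripper_width: 0.0359
```

```bash
python3 -c "
from h import *
held('h4')"
```

```text
12.65 [0.5582 0.2329 0.186 ] yaw -1.83 0.03592066682866992 [-0.  -0.7  0. ]
0.058 [[272.34489227 186.34368063]]
0.046 [[272.33494538 241.30861053]]
-0.046 [[272.27109455 594.13811557]]
-0.068 [[272.25845861 663.96232799]]
```

View pics/h4z.png

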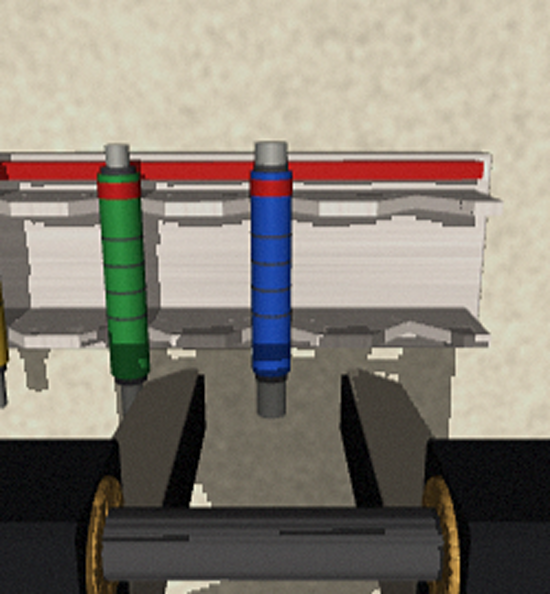

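```bash
cat >> h.py <<'E'
def rel(n,ng,go,z=.054):
    import pickle
    w,t,y=pickle.load(open(n+'.pkl','rb')); y=np.radians(y); Xt=np.array([np.cos(y),np.sin(y)]); A=np.array([-Xt[1],Xt[0]])
    for nm,g,off in (('ng',ng,58),('go',go,-68)):
        p=onz(w,130+g[0]/2.2,60+g[1]/2.2,z)[:2]-t[:2]; print(nm,'mid along axis',(1000*p@A-off).round(1),'jaw dir',(1000*p@Xt).round(1))
E
python3 -c "
from h import *
rel('h4',(271,141),(271.5,417))
print(); rel('h3',(270,146),(268,414))"
```

```text
ng mid along axis 1.6 jaw dir -0.3
go mid along axis -1.6 jaw dir -0.1

ng mid along axis -0.8 jaw dir -0.1
go mid along axis -1.6 jaw dir -1.2
```

Centred within measurement. Descend, grip.

play_rows([
  {"angular": [0,0,0],"slide": [0,0,-1.5],"fingers": 36},
  {"angular": [0,0,0],"slide": [0,0,-3],"fingers": 36},
  {"angular": [0,0,0],"slide": [0,0,-4.3],"fingers": 36},
  {"angular": [0,0,0],"slide": [0,0,-5],"fingers": 36},
  {"angular": [0,0,0],"slide": [0,0,-5],"fingers": 36},
  {"angular": [0,0,0],"slide": [0,0,-5],"fingers": 36},
  {"angular": [0,0,0],"slide": [0,0,-5],"fingers": 10},
  {"angular": [0,0,0],"slide": [0,0,-5],"fingers": 10},
  {"angular": [0,0,0],"slide": [0,0,-5],"fingers": 10},
  {"angular": [0,0,0],"slide": [0,0,-5],"fingers": 10},
])

```text
t: 13.7
tcp_pos: [0.5578, 0.2343, 0.0373]
tool_rot: [-0.0, 1.0, -0.015, -0.0]
ft_force: [-7.2, -0.1, 7.6]
gripper_width: 0.0173
```

play_rows([
  {"angular": [0,0,0],"slide": [0,0,0],"fingers": 10},
  {"angular": [0,0,0],"slide": [0,0,0],"fingers": 10},
])

```text
t: 13.9
tcp_pos: [0.5578, 0.2343, 0.0373]
tool_rot: [-0.0, 1.0, -0.015, -0.0]
ft_force: [-7.2, 0.1, 8.2]
gripper_width: 0.0174
```

play_rows([
  {"angular": [0,0,0],"slide": [0,0,0.7],"fingers": 10},
  {"angular": [0,0,0],"slide": [0,0,2],"fingers": 10},
  {"angular": [0,0,0],"slide": [0,0,3.5],"fingers": 10},
  {"angular": [0,0,0],"slide": [0,0,5],"fingers": 10},
  {"angular": [0,0,-0.5],"slide": [0.05,-0.8,5],"fingers": 10},
  {"angular": [0,0,-1],"slide": [0.1,-2.2,5],"fingers": 10},
  {"angular": [0,0,-1.53],"slide": [0.15,-3.7,5],"fingers": 10},
  {"angular": [0,0,-1.53],"slide": [0.25,-5.2,5],"fingers": 10},
  {"angular": [0,0,-1.53],"slide": [0.25,-6.7,5],"fingers": 10},
  {"angular": [0,0,-1.53],"slide": [0.25,-8.2,5],"fingers": 10},
])

```text
t: 14.9
tcp_pos: [0.5657, -0.014, 0.1867]
tool_rot: [0.0, 0.993, -0.122, 0.001]
ft_force: [0.9, 0.4, -0.9]
gripper_width: 0.017
```

play_rows([
  {"angular": [0,0,0],"slide": [0,-1.5,0],"fingers": 10},
  {"angular": [0,0,0],"slide": [0,-3,0],"fingers": 10},
  {"angular": [0,0,0],"slide": [0,-4.4,0],"fingers": 10},
  {"angular": [0,0,0],"slide": [0,-5.24,0],"fingers": 10},
  {"angular": [0,0,0],"slide": [0,-5.24,0],"fingers": 10},
  {"angular": [0,0,0],"slide": [0,-5.24,0],"fingers": 10},
  {"angular": [0,0,0],"slide": [0,-5.24,0],"fingers": 10},
  {"angular": [0,0,0],"slide": [0,-5.24,0],"fingers": 10},
])

```text
t: 15.7
tcp_pos: [0.5658, -0.1682, 0.1859]
tool_rot: [-0.0, 0.993, -0.121, 0.0]
ft_force: [-0.1, 0.6, -1.2]
gripper_width: 0.017
```

```bash
python3 -c "
from h import *
held('h5')"
```

```text
15.7 [ 0.5658 -0.1682  0.1859] yaw -13.9 0.016977759623713045 [-0.1  0.6 -1.2]
0.058 [[271.59700239 186.25157649]]
0.046 [[271.60656837 241.22669025]]
-0.046 [[271.66798144 594.16409311]]
-0.068 [[271.68013648 664.01838193]]
```

View pics/h5z.png

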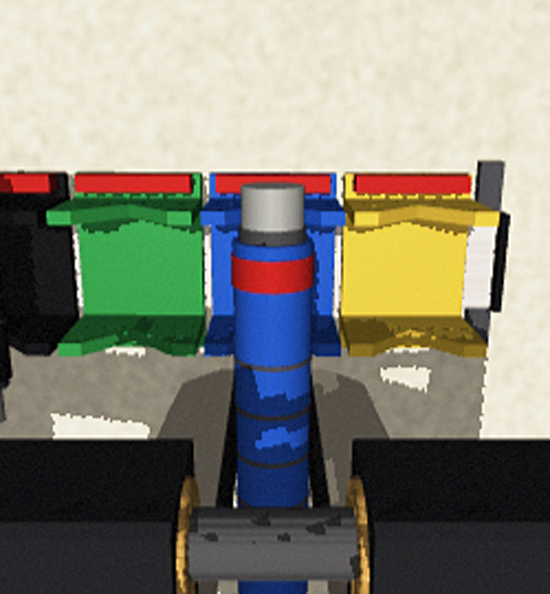

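play_rows([
  {"angular": [0,0,0],"slide": [0,-0.03,-1.5],"fingers": 10},
  {"angular": [0,0,0],"slide": [0,-0.03,-3],"fingers": 10},
  {"angular": [0,0,0],"slide": [0,-0.03,-4],"fingers": 10},
  {"angular": [0,0,0],"slide": [0,-0.03,-4.5],"fingers": 10},
  {"angular": [0,0,0],"slide": [0,-0.03,-4.8],"fingers": 10},
  {"angular": [0,0,0],"slide": [0,-0.03,-4.9],"fingers": 10},
  {"angular": [0,0,0],"slide": [0,-0.03,-5.0],"fingers": 10},
  {"angular": [0,0,0],"slide": [0,-0.03,-5.0],"fingers": 10},
  {"angular": [0,0,0],"slide": [0,-0.03,-5.0],"fingers": 10},
  {"angular": [0,0,0],"slide": [0,-0.03,-5.0],"fingers": 10},
])

```text
t: 16.75
tcp_pos: [0.5666, -0.1704, 0.0384]
tool_rot: [0.0, 0.993, -0.122, 0.001]
ft_force: [-6.1, 3.3, 7.2]
gripper_width: 0.0172
```

play_rows([
  {"angular": [0,0,0],"slide": [-0.05,0.01,0],"fingers": 10},
  {"angular": [0,0,0],"slide": [-0.05,0.01,0],"fingers": 10},
  {"angular": [0,0,0],"slide": [-0.05,0.01,0],"fingers": 10},
])

```text
t: 17.05
tcp_pos: [0.5654, -0.1706, 0.0374]
tool_rot: [0.0, 0.993, -0.122, 0.001]
ft_force: [-1.3, 0.4, 7.0]
gripper_width: 0.0173
```

play_rows([
  {"angular": [0,0,0],"slide": [0,0,0],"fingers": 20},
  {"angular": [0,0,0],"slide": [0,0,0],"fingers": 24},
  {"angular": [0,0,0],"slide": [0,0,0],"fingers": 36},
  {"angular": [0,0,0],"slide": [0,0,0],"fingers": 36},
  {"angular": [0,0,0],"slide": [0,0,0],"fingers": 36},
  {"angular": [0,0,0],"slide": [0,0,1],"fingers": 36},
  {"angular": [0,0,0],"slide": [0,0,2.5],"fingers": 36},
  {"angular": [0,0,0],"slide": [0,0,4],"fingers": 36},
  {"angular": [0,0,0],"slide": [0,0,5],"fingers": 36},
])

```text
t: 17.95
tcp_pos: [0.5651, -0.1704, 0.1894]
tool_rot: [0.0, 0.993, -0.122, 0.002]
ft_force: [0.9, 0.6, 0.6]
gripper_width: 0.036
```

```bash
python3 -c "
from h import *
held('h6')"
```

```text
17.95 [ 0.5651 -0.1704  0.1894] yaw -13.99 0.03598671292942534 [0.9 0.6 0.6]
0.058 [[271.50081536 186.25358238]]
0.046 [[271.51090667 241.21451309]]
-0.046 [[271.57569376 594.06834806]]
-0.068 [[271.58851687 663.90763277]]
```

View pics/h6z.png

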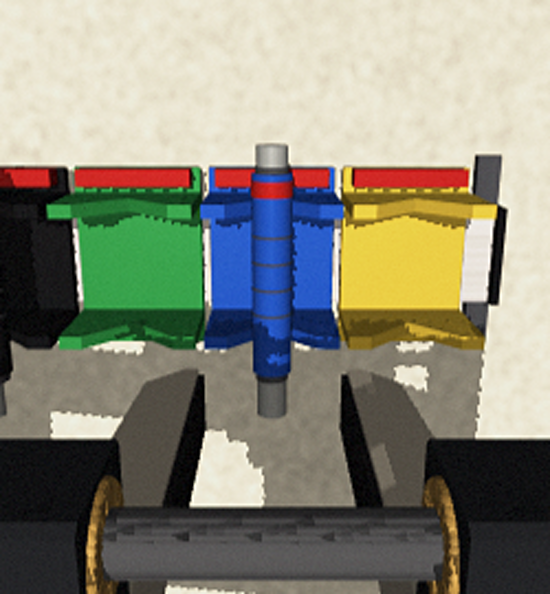

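```bash
python3 -c "
from h import *
chk('h6',(272,144),(272,416),-.033)"
```

```text
ng mid along 0.0 lateral 0.4
go mid along -2.8 lateral 0.4
```

play_rows([
  {"angular": [0,0,1.53],"slide": [-2.4,13.5,0],"fingers": 36},
  {"angular": [0,0,1.53],"slide": [-2.4,13.5,0],"fingers": 36},
  {"angular": [0,0,1.53],"slide": [-2.4,13.5,0],"fingers": 36},
  {"angular": [0,0,1.53],"slide": [-2.4,13.5,0],"fingers": 36},
  {"angular": [0,0,1.53],"slide": [-2.4,13.5,0],"fingers": 36},
  {"angular": [0,0,1.53],"slide": [-2.4,13.5,0],"fingers": 36},
  {"angular": [0,0,1.53],"slide": [-2.4,13.5,0],"fingers": 36},
  {"angular": [0,0,1.53],"slide": [-2.4,13.5,0],"fingers": 36},
  {"angular": [0,0,1.53],"slide": [-2.4,13.5,0],"fingers": 36},
  {"angular": [0,0,1.53],"slide": [-2.4,13.5,0],"fingers": 36},
])

```text
t: 19.0
tcp_pos: [0.4914, 0.2365, 0.1852]
tool_rot: [0.0, 1.0, -0.014, -0.0]
ft_force: [-0.8, -0.9, 0.4]
gripper_width: 0.0359
```

play_rows([
  {"angular": [0,0,0],"slide": [0,0,0],"fingers": 36},
  {"angular": [0,0,0],"slide": [0,0,0],"fingers": 36},
  {"angular": [0,0,0],"slide": [0,0,0],"fingers": 36},
  {"angular": [0,0,0],"slide": [0,0,0],"fingers": 36},
])

```text
t: 19.4
tcp_pos: [0.4925, 0.2338, 0.1857]
tool_rot: [0.0, 1.0, -0.016, 0.0]
ft_force: [-0.0, 0.1, 0.3]
gripper_width: 0.0364
```

```bash
python3 -c "
from h import *
held('h7')"
```

```text
19.4 [0.4925 0.2338 0.1857] yaw -1.86 0.03636529429989433 [-0.   0.1  0.3]
0.058 [[272.20050196 186.33481109]]
0.046 [[272.19422081 241.29235695]]
-0.046 [[272.15389948 594.08801123]]
-0.068 [[272.14591966 663.90830372]]
```

View pics/h7z.png

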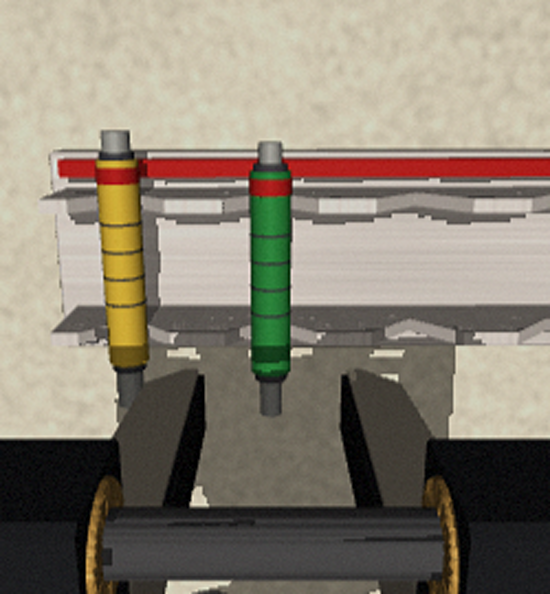

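play_rows([
  {"angular": [0,0,0],"slide": [0,0,-1.5],"fingers": 36},
  {"angular": [0,0,0],"slide": [0,0,-3],"fingers": 36},
  {"angular": [0,0,0],"slide": [0,0,-4.3],"fingers": 36},
  {"angular": [0,0,0],"slide": [0,0,-5],"fingers": 36},
  {"angular": [0,0,0],"slide": [0,0,-5],"fingers": 36},
  {"angular": [0,0,0],"slide": [0,0,-5],"fingers": 36},
  {"angular": [0,0,0],"slide": [0,0,-5],"fingers": 10},
  {"angular": [0,0,0],"slide": [0,0,-5],"fingers": 10},
  {"angular": [0,0,0],"slide": [0,0,-5],"fingers": 10},
  {"angular": [0,0,0],"slide": [0,0,-5],"fingers": 10},
])

```text
t: 20.45
tcp_pos: [0.4917, 0.2355, 0.0371]
tool_rot: [-0.0, 1.0, -0.015, -0.0]
ft_force: [-7.3, 0.6, 9.0]
gripper_width: 0.0171
```

play_rows([
  {"angular": [0,0,0],"slide": [0,0,0],"fingers": 10},
  {"angular": [0,0,0],"slide": [0,0,0],"fingers": 10},
])

```text
t: 20.65
tcp_pos: [0.4918, 0.2355, 0.0371]
tool_rot: [-0.0, 1.0, -0.015, -0.0]
ft_force: [-8.1, 0.7, 8.7]
gripper_width: 0.0171
```

play_rows([
  {"angular": [0,0,0],"slide": [0,0,0.7],"fingers": 10},
  {"angular": [0,0,0],"slide": [0,0,2],"fingers": 10},
  {"angular": [0,0,0],"slide": [0,0,3.5],"fingers": 10},
  {"angular": [0,0,0],"slide": [0,0,5],"fingers": 10},
  {"angular": [0,0,-0.5],"slide": [0.05,-0.8,5],"fingers": 10},
  {"angular": [0,0,-1],"slide": [0.1,-2.2,5],"fingers": 10},
  {"angular": [0,0,-1.53],"slide": [0.15,-3.7,5],"fingers": 10},
  {"angular": [0,0,-1.53],"slide": [0.27,-5.2,5],"fingers": 10},
  {"angular": [0,0,-1.53],"slide": [0.27,-6.7,5],"fingers": 10},
  {"angular": [0,0,-1.53],"slide": [0.27,-8.2,5],"fingers": 10},
])

```text
t: 21.65
tcp_pos: [0.5002, -0.0128, 0.1866]
tool_rot: [0.0, 0.993, -0.122, 0.001]
ft_force: [0.4, 1.1, -0.6]
gripper_width: 0.0174
```

play_rows([
  {"angular": [0,0,0],"slide": [0,-1.5,0],"fingers": 10},
  {"angular": [0,0,0],"slide": [0,-3,0],"fingers": 10},
  {"angular": [0,0,0],"slide": [0,-4.2,0],"fingers": 10},
  {"angular": [0,0,0],"slide": [0,-4.76,0],"fingers": 10},
  {"angular": [0,0,0],"slide": [0,-4.76,0],"fingers": 10},
  {"angular": [0,0,0],"slide": [0,-4.76,0],"fingers": 10},
  {"angular": [0,0,0],"slide": [0,-4.76,0],"fingers": 10},
  {"angular": [0,0,0],"slide": [0,-4.76,0],"fingers": 10},
])

```text
t: 22.45
tcp_pos: [0.5003, -0.1527, 0.1858]
tool_rot: [-0.0, 0.993, -0.121, 0.0]
ft_force: [0.1, 1.1, -0.9]
gripper_width: 0.017
```

```bash
python3 -c "
from h import *
held('h8')"
```

```text
22.45 [ 0.5003 -0.1527  0.1858] yaw -13.91 0.017041016807265292 [ 0.1  1.1 -0.9]
0.058 [[271.56986779 186.25846583]]
0.046 [[271.57617995 241.21998915]]
-0.046 [[271.61670434 594.07586356]]
-0.068 [[271.62472517 663.9151898 ]]
```

View pics/h8z.png

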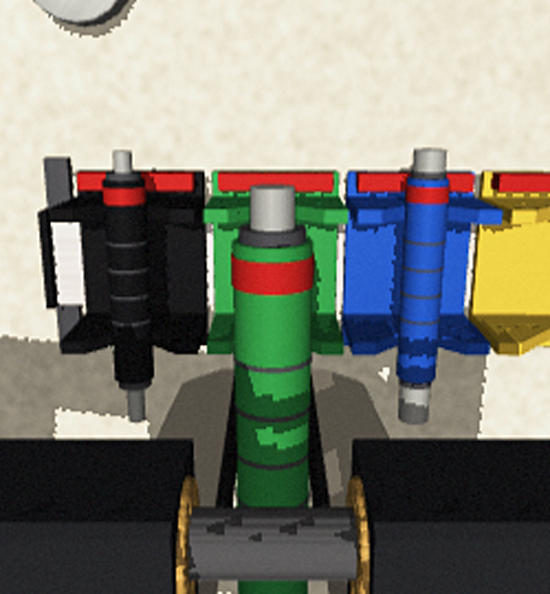

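play_rows([
  {"angular": [0,0,0],"slide": [0,0,-1.5],"fingers": 10},
  {"angular": [0,0,0],"slide": [0,0,-3],"fingers": 10},
  {"angular": [0,0,0],"slide": [0,0,-4],"fingers": 10},
  {"angular": [0,0,0],"slide": [0,0,-4.5],"fingers": 10},
  {"angular": [0,0,0],"slide": [0,0,-4.8],"fingers": 10},
  {"angular": [0,0,0],"slide": [0,0,-4.9],"fingers": 10},
  {"angular": [0,0,0],"slide": [0,0,-5.0],"fingers": 10},
  {"angular": [0,0,0],"slide": [0,0,-5.0],"fingers": 10},
  {"angular": [0,0,0],"slide": [0,0,-5.0],"fingers": 10},
  {"angular": [0,0,0],"slide": [0,0,-5.0],"fingers": 10},
])

```text
t: 23.5
tcp_pos: [0.5015, -0.1543, 0.0373]
tool_rot: [0.0, 0.993, -0.122, 0.001]
ft_force: [-1.2, 0.5, 7.1]
gripper_width: 0.0173
```

Seated on both flanks. Release and rise.

play_rows([
  {"angular": [0,0,0],"slide": [0,0,0],"fingers": 20},
  {"angular": [0,0,0],"slide": [0,0,0],"fingers": 24},
  {"angular": [0,0,0],"slide": [0,0,0],"fingers": 36},
  {"angular": [0,0,0],"slide": [0,0,0],"fingers": 36},
  {"angular": [0,0,0],"slide": [0,0,0],"fingers": 36},
  {"angular": [0,0,0],"slide": [0,0,1],"fingers": 36},
  {"angular": [0,0,0],"slide": [0,0,2.5],"fingers": 36},
  {"angular": [0,0,0],"slide": [0,0,4],"fingers": 36},
  {"angular": [0,0,0],"slide": [0,0,5],"fingers": 36},
])

```text
t: 24.4
tcp_pos: [0.5011, -0.1542, 0.1892]
tool_rot: [0.0, 0.993, -0.122, 0.002]
ft_force: [0.7, -0.2, 0.3]
gripper_width: 0.036
```

```bash
python3 -c "
from h import *
held('h9')"
```

```text
24.4 [ 0.5011 -0.1542  0.1892] yaw -13.99 0.03599989283066741 [ 0.7 -0.2  0.3]
0.058 [[271.52844271 186.24672843]]
0.046 [[271.53838449 241.20538596]]
-0.046 [[271.60221239 594.0491023 ]]
-0.068 [[271.61484582 663.88730239]]
```

View pics/h9z.png

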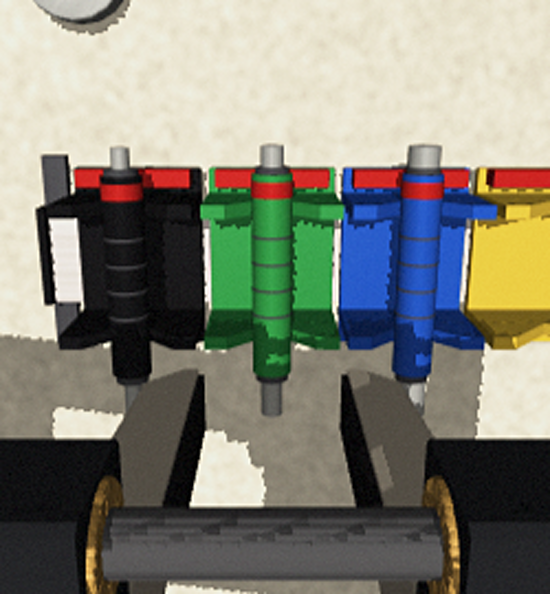

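play_rows([
  {"angular": [0,0,1.53],"slide": [-2.5,13.17,0],"fingers": 36},
  {"angular": [0,0,1.53],"slide": [-2.5,13.17,0],"fingers": 36},
  {"angular": [0,0,1.53],"slide": [-2.5,13.17,0],"fingers": 36},
  {"angular": [0,0,1.53],"slide": [-2.5,13.17,0],"fingers": 36},
  {"angular": [0,0,1.53],"slide": [-2.5,13.17,0],"fingers": 36},
  {"angular": [0,0,1.53],"slide": [-2.5,13.17,0],"fingers": 36},
  {"angular": [0,0,1.53],"slide": [-2.5,13.17,0],"fingers": 36},
  {"angular": [0,0,1.53],"slide": [-2.5,13.17,0],"fingers": 36},
  {"angular": [0,0,1.53],"slide": [-2.5,13.17,0],"fingers": 36},
  {"angular": [0,0,1.53],"slide": [-2.5,13.17,0],"fingers": 36},
])

```text
t: 25.45
tcp_pos: [0.4245, 0.2423, 0.1852]
tool_rot: [0.0, 1.0, -0.014, -0.0]
ft_force: [-0.4, -0.7, 0.2]
gripper_width: 0.0361
```

play_rows([
  {"angular": [0,0,0],"slide": [0,0,0],"fingers": 36},
  {"angular": [0,0,0],"slide": [0,0,0],"fingers": 36},
  {"angular": [0,0,0],"slide": [0,0,0],"fingers": 36},
  {"angular": [0,0,0],"slide": [0,0,0],"fingers": 36},
])

```text
t: 25.85
tcp_pos: [0.4256, 0.2403, 0.1857]
tool_rot: [0.0, 1.0, -0.016, 0.0]
ft_force: [0.6, -0.1, -0.5]
gripper_width: 0.0358
```

```bash
python3 -c "
from h import *
held('h10')"
```

```text
25.85 [0.4256 0.2403 0.1857] yaw -1.86 0.03583252833639045 [ 0.6 -0.1 -0.5]
0.058 [[272.17895642 186.37308848]]
0.046 [[272.17527095 241.32092602]]
-0.046 [[272.15161102 594.07414893]]
-0.068 [[272.14692831 663.89012421]]
```

View pics/h10z.png

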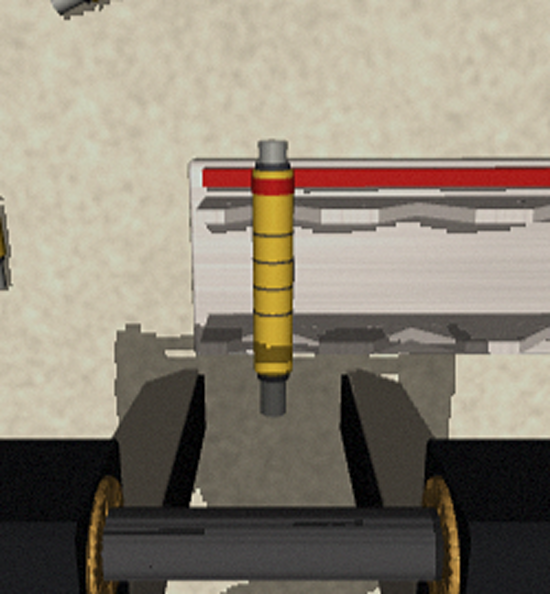

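Centred as with the others. Grip.

play_rows([
  {"angular": [0,0,0],"slide": [0,0,-1.5],"fingers": 36},
  {"angular": [0,0,0],"slide": [0,0,-3],"fingers": 36},
  {"angular": [0,0,0],"slide": [0,0,-4.3],"fingers": 36},
  {"angular": [0,0,0],"slide": [0,0,-5],"fingers": 36},
  {"angular": [0,0,0],"slide": [0,0,-5],"fingers": 36},
  {"angular": [0,0,0],"slide": [0,0,-5],"fingers": 36},
  {"angular": [0,0,0],"slide": [0,0,-5],"fingers": 10},
  {"angular": [0,0,0],"slide": [0,0,-5],"fingers": 10},
  {"angular": [0,0,0],"slide": [0,0,-5],"fingers": 10},
  {"angular": [0,0,0],"slide": [0,0,-5],"fingers": 10},
])

```text
t: 26.9
tcp_pos: [0.4259, 0.2418, 0.0371]
tool_rot: [-0.001, 1.0, -0.015, 0.001]
ft_force: [-3.6, -0.6, 7.5]
gripper_width: 0.0171
```

play_rows([
  {"angular": [0,0,0],"slide": [0,0,0],"fingers": 10},
  {"angular": [0,0,0],"slide": [0,0,0],"fingers": 10},
])

```text
t: 27.1
tcp_pos: [0.4259, 0.2418, 0.0371]
tool_rot: [-0.0, 1.0, -0.015, 0.001]
ft_force: [-2.4, -0.8, 5.8]
gripper_width: 0.0172
```

play_rows([
  {"angular": [0,0,0],"slide": [0,0,0.7],"fingers": 10},
  {"angular": [0,0,0],"slide": [0,0,2],"fingers": 10},
  {"angular": [0,0,0],"slide": [0,0,3.5],"fingers": 10},
  {"angular": [0,0,0],"slide": [0,0,5],"fingers": 10},
  {"angular": [0,0,-0.5],"slide": [0.4,-0.8,5],"fingers": 10},
  {"angular": [0,0,-1],"slide": [1,-2.1,5],"fingers": 10},
  {"angular": [0,0,-1.53],"slide": [1.7,-3.5,5],"fingers": 10},
  {"angular": [0,0,-1.53],"slide": [2.3,-4.9,5],"fingers": 10},
  {"angular": [0,0,-1.53],"slide": [3,-6.3,5],"fingers": 10},
  {"angular": [0,0,-1.53],"slide": [3.6,-7.7,5],"fingers": 10},
])

```text
t: 28.1
tcp_pos: [0.5339, 0.0084, 0.1862]
tool_rot: [-0.0, 0.993, -0.122, 0.001]
ft_force: [0.5, 0.6, -0.7]
gripper_width: 0.0174
```

play_rows([
  {"angular": [0,0,0],"slide": [0.7,-1.4,0],"fingers": 10},
  {"angular": [0,0,0],"slide": [1.4,-2.8,0],"fingers": 10},
  {"angular": [0,0,0],"slide": [2.1,-4.2,0],"fingers": 10},
  {"angular": [0,0,0],"slide": [2.7,-5.6,0],"fingers": 10},
  {"angular": [0,0,0],"slide": [3.17,-6.53,0],"fingers": 10},
  {"angular": [0,0,0],"slide": [3.17,-6.53,0],"fingers": 10},
  {"angular": [0,0,0],"slide": [3.17,-6.53,0],"fingers": 10},
  {"angular": [0,0,0],"slide": [3.17,-6.53,0],"fingers": 10},
  {"angular": [0,0,0],"slide": [3.17,-6.53,0],"fingers": 10},
])

```text
t: 29.0
tcp_pos: [0.6281, -0.1844, 0.1859]
tool_rot: [-0.0, 0.993, -0.121, 0.0]
ft_force: [0.3, -0.7, -1.5]
gripper_width: 0.0173
```

```bash
python3 -c "
from h import *
held('h11')"
```

```text
29.0 [ 0.6281 -0.1844  0.1859] yaw -13.92 0.017253622347224655 [ 0.3 -0.7 -1.5]
0.058 [[271.46965808 186.35782605]]
0.046 [[271.4795892  241.31629332]]
-0.046 [[271.54334905 594.16096251]]
-0.068 [[271.55596908 663.99979725]]
```

View pics/h11z.png

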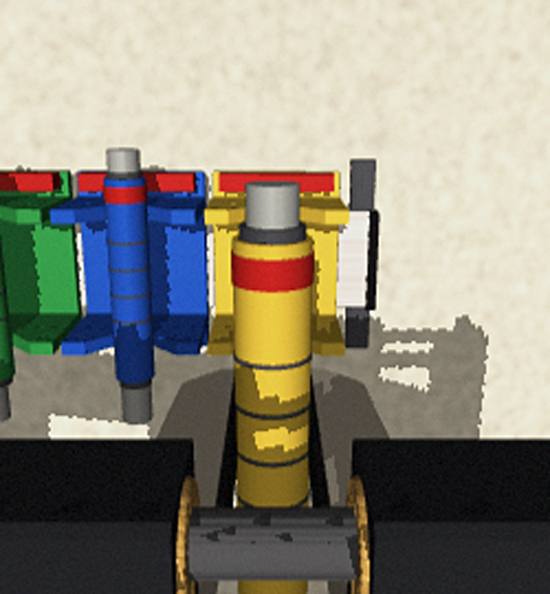

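play_rows([
  {"angular": [0,0,0],"slide": [0,-0.02,-1.5],"fingers": 10},
  {"angular": [0,0,0],"slide": [0,-0.02,-3],"fingers": 10},
  {"angular": [0,0,0],"slide": [0,-0.02,-4],"fingers": 10},
  {"angular": [0,0,0],"slide": [0,-0.02,-4.5],"fingers": 10},
  {"angular": [0,0,0],"slide": [0,-0.02,-4.8],"fingers": 10},
  {"angular": [0,0,0],"slide": [0,-0.02,-4.9],"fingers": 10},
  {"angular": [0,0,0],"slide": [0,-0.02,-5.0],"fingers": 10},
  {"angular": [0,0,0],"slide": [0,-0.02,-5.0],"fingers": 10},
  {"angular": [0,0,0],"slide": [0,-0.02,-5.0],"fingers": 10},
  {"angular": [0,0,0],"slide": [0,-0.02,-5.0],"fingers": 10},
])

```text
t: 30.05
tcp_pos: [0.6294, -0.1866, 0.0372]
tool_rot: [0.0, 0.993, -0.122, 0.001]
ft_force: [-0.2, 0.3, 3.9]
gripper_width: 0.0171
```

play_rows([
  {"angular": [0,0,0],"slide": [0,0,0],"fingers": 20},
  {"angular": [0,0,0],"slide": [0,0,0],"fingers": 24},
  {"angular": [0,0,0],"slide": [0,0,0],"fingers": 36},
  {"angular": [0,0,0],"slide": [0,0,0],"fingers": 36},
  {"angular": [0,0,0],"slide": [0,0,0],"fingers": 36},
  {"angular": [0,0,0],"slide": [0,0,1],"fingers": 36},
  {"angular": [0,0,0],"slide": [0,0,2.5],"fingers": 36},
  {"angular": [0,0,0],"slide": [0,0,4],"fingers": 36},
  {"angular": [0,0,0],"slide": [0,0,5.5],"fingers": 36},
  {"angular": [0,0,0],"slide": [-1,-0.3,6.5],"fingers": 36},
])

```text
t: 31.05
tcp_pos: [0.6007, -0.1947, 0.2345]
tool_rot: [0.0, 0.993, -0.121, 0.002]
ft_force: [-0.6, -1.1, 0.0]
gripper_width: 0.0364
```

play_rows([
  {"angular": [0,0,0],"slide": [-1.2,-0.6,0.3],"fingers": 36},
  {"angular": [0,0,0],"slide": [-2.3,-0.9,0.6],"fingers": 36},
  {"angular": [0,0,0],"slide": [-2.3,-0.9,0.6],"fingers": 36},
  {"angular": [0,0,0],"slide": [-2.3,-0.9,0.6],"fingers": 36},
  {"angular": [0,0,0],"slide": [-2.3,-0.9,0.6],"fingers": 36},
  {"angular": [0,0,0],"slide": [-2.3,-0.9,0.6],"fingers": 36},
])

```text
t: 31.65
tcp_pos: [0.5297, -0.2217, 0.2479]
tool_rot: [-0.0, 0.993, -0.121, -0.0]
ft_force: [-0.4, -0.9, -0.5]
gripper_width: 0.0358
```

```bash
python3 - <<'E'
from h import *
import pickle
o=manip.get_obs(); print(o['t'],o['tcp_pos']); w=cam('wrist'); pickle.dump(w,open('w3.pkl','wb')); snap('wrist','w3'); snap('side','s3'); snap('scene','c3')
a=cv2.imread('pics/w3.png'); cv2.imwrite('pics/w3z.png',cv2.resize(a[40:240,120:400],None,fx=2.8,fy=2.8,interpolation=2))
a=cv2.imread('pics/s3.png'); cv2.imwrite('pics/s3z.png',cv2.resize(a[105:225,135:325],None,fx=4.2,fy=4.2,interpolation=2))
E
```

```text
31.65 [ 0.52974944 -0.22171435  0.24785134]
```

View pics/w3z.png

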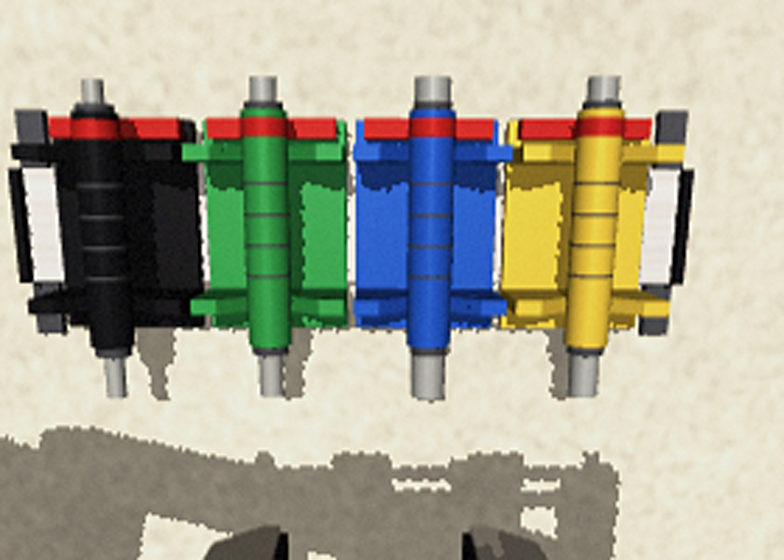

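View pics/s3z.png

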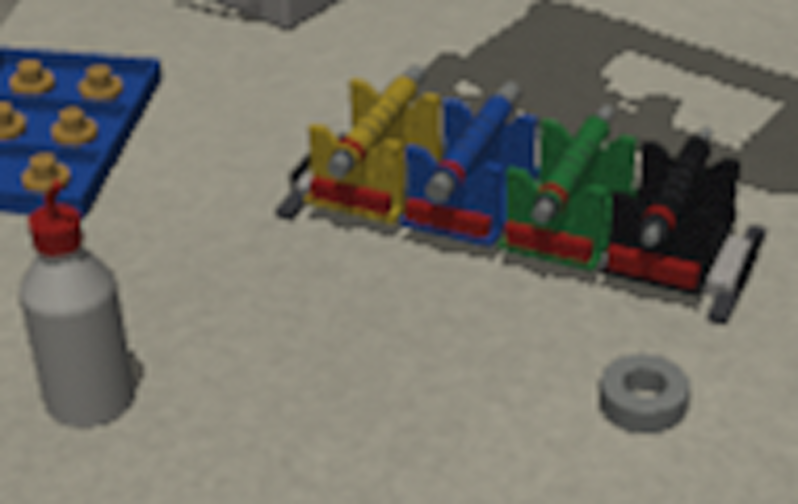

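View pics/c3.png

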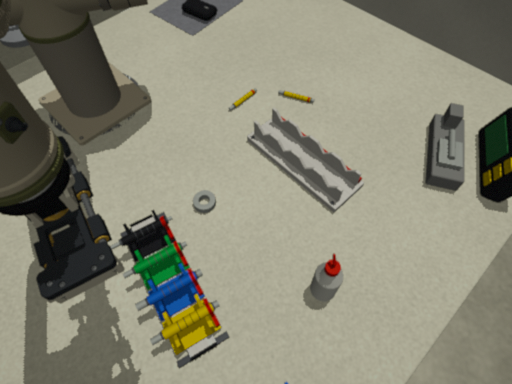

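```bash
python3 - <<'E'
from h import *
import pickle; w=pickle.load(open('w3.pkl','rb')); th=1.3267
X=np.array([np.cos(th),np.sin(th)]);Y=np.array([-X[1],X[0]])
D=dict(black=((92,79),(116,397),.099),green=((263,76),(272,397),.033),blue=((433,75),(427,400),-.033),yellow=((605,76),(583,397),-.099))
for k,(a,b,y) in D.items():
    c=np.array([.5342,-.1627])+Y*y
    P=[onz(w,120+g[0]/2.8,40+g[1]/2.8,.054)[:2]-c for g in (a,b)]
    m=(P[0]@X-.058+P[1]@X+.068)/2; print(k,'along',(m*1e3).round(1),'len',(1e3*(P[0]-P[1])@X).round(1),'lat',[(1e3*p@Y).round(1) for p in P])
for nm,g,L in (('ngcombL',(13,152),(30,130)),('ngcombR',(685,152),(30,-130)),('goL',(29,302),(-30,130)),('goR',(669,302),(-30,-130))):
    p=onz(w,120+g[0]/2.8,40+g[1]/2.8,.062)[:2]-[.5342,-.1627]; print(nm,(1e3*p@X-L[0]).round(1),(1e3*p@Y-L[1]).round(1))
E
```

```text
black along -1.1 len 126.4 lat [np.float64(0.2), np.float64(1.0)]
green along -0.5 len 127.5 lat [np.float64(-0.1), np.float64(0.5)]
blue along -0.9 len 129.2 lat [np.float64(0.2), np.float64(0.3)]
yellow along -0.4 len 127.5 lat [np.float64(-0.3), np.float64(-0.2)]
ngcombL -0.1 -0.4
ngcombR 0.1 -0.2
goL 2.1 -0.4
goR 2.3 0.5
```

```bash
python3 -c "
from h import *
print(manip.get_obs()['t'],manip.job_done())"
```

```text
the job is handed in; nothing more can be done
31.8 None
```

I moved all four gauges (black, blue, green, yellow) from the bench rack to the storage rail cradles of their own colour. Each has its NO-GO end at the red strip. I lowered each one until the force reading showed contact before letting go. The job was handed in at 31.8 s with the gripper clear of the rail.

- **Position:** in the last wrist picture the handle middles lie 0.4 to 1.1 mm from the cradle middles along the axis. The axes are within about 1 mm of the notch centres at both ends.
- **Bystanders:** the setting ring and rinse bottle show at the same places as in the first scene picture. The two look-alike yellow gauges on the table were not used.
- **Right yellow gauge:** the NO-GO plug of the one I placed showed between the green and blue ones in width, which fits 12 mm.
- **Disagreements:** black and blue touched one notch flank first, with about 7 N sideways, and I moved each about 1 mm before releasing. My repeat check of the GO-side comb plates read about 2 mm off along the axis, while the NO-GO side agreed. The measured gauge lengths came out 0.4 to 3 mm over 126 mm, so the along-axis figures are good to about 2 mm.

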